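# Sift the walnuts out from the garlic

## Task

Take the sieve by its handle out from under the rack, carry it level over the big mixing bowl without losing anything, and shake it from side to side until all four walnuts have dropped through into the bowl while the two garlic bulbs stay in the sieve. Then set the sieve, with the bulbs still in it, down flat on the middle of the wooden board. Sift by shaking, not by tipping the sieve sideways or touching the walnuts with the gripper, and leave the tin, pepper mill, salt shaker, jar and bowl standing where they are.

Things in the scene. Friction and masses are not known exactly. Their poses are not given: they have to be found in the camera images.
- rack: Fixed rack: oak shelf 220 (x) x 420 (y) x 18 mm, underside 250 mm above the worktop (244 at two 18 mm wide bars at y = +-195), on two rear legs 18 mm square at x = +95, y = +-195 mm, joined by a rod 140 mm up at x = +95. Fixed jars on top. Stands about square to the robot. Origin: on the worktop below the shelf's middle, z up, x away from the robot.
- sieve: Loose aluminium sieve, about 0.15 kg: an open box 140 mm (x) by 150 mm (y), walls 50 mm high, standing under the rack with two garlic bulbs and four walnuts in it. Origin: centre of the underside; z up, x points away from the handle (away from the robot, within 22 degrees, at the start).
- handle (a point): Grip point in the middle of the sieve's wooden handle, 105 mm from the sieve's origin along -x, 42 mm above its underside; axes as the sieve's. The handle is a bar 70 mm long (x, 70 to 140 mm from the sieve's origin), 14 mm wide (y), 20 mm high. Pinch it across its width, firmly (40 N or more): the load hangs 0.1 m out.
- rack_edge (a point): Middle of the shelf's front lower edge, 110 mm before the rack's origin and 250 mm up. It overhangs the handle's grip point by 20 to 45 mm, so the gripper must come in tilted, wrist leaning back to the robot (about 30 degrees from vertical works), and the sieve must be drawn out forwards before it is raised far.
- sieve_floor (a point): Middle of the sieve's floor, 11 mm up: a shallow V, its valley along sieve x, sides rising 14 degrees to crests at y = +-22 mm, beyond each a row of three openings about 32 x 41 mm, then a ledge. The walnuts lie in the valley; pitch or slow level carrying leaves them in. Brisk sideways (y) strokes of some 50 mm, peak about 0.4 m/s, throw them over; a roll of over 12 degrees would let them out.
- bowl: Loose grey mixing bowl, 258 mm across its rim, 106 mm high, 0.3 kg, hollow. Origin: centre of its underside, z up. Stands on the hob to the left or on a cork mat to the right (both 7 mm high).
- board: Fixed flat wooden chopping board, 150 mm (x) by 220 mm (y), 22 mm thick. Origin: centre of its underside, z up. Lies on the hob or the cork mat, where the bowl is not, its long side about along world x.
- walnut0: Walnut, loose ball 26 mm in diameter, 12 g. Origin: its centre.
- walnut1: Walnut, loose ball 26 mm in diameter, 12 g. Origin: its centre.
- walnut2: Walnut, loose ball 26 mm in diameter, 12 g. Origin: its centre.
- walnut3: Walnut, loose ball 26 mm in diameter, 12 g. Origin: its centre.
- garlic_a: Garlic bulb, 56 mm across and high, 34 g, loose in the sieve; too big for the openings. Origin: centre of its underside, z along its stalk.
- garlic_b: Garlic bulb, 61 mm across and 59 mm high, 42 g, loose in the sieve; too big for the openings. Origin: centre of its underside, z along its stalk.
- mug: Fixed white mug, 78 mm wide, 110 mm with handle, 97 mm high, under the left part of the rack. Origin: underside centre.
- tin: Loose food tin, 76 mm across, 110 mm high, under the right part of the rack. Origin: underside centre.
- olive_bottle: Fixed square glass bottle, 61 mm wide, 268 mm high, on the hob, left of the rack. Origin: underside centre.
- pepper_mill: Loose wooden pepper mill, 58 mm across, 170 mm high, between the robot and the rack. Origin: underside centre.
- jar: Loose glass jar with a dark lid, 70 mm across, 112 mm high, in front of the right part of the rack. Origin: underside centre.
- salt_shaker: Loose salt shaker, 44 mm across, 90 mm high, in front of the left part of the rack. Origin: underside centre.

How it is judged (in metres and radians):
On the way, in this order (a step that is already met when the one before it is completed fails the run):
1. the sieve is held over the bowl with walnuts still in it (horizontal distance between sieve and bowl below 0.1 m and height (world z) of sieve above 0.1 m and ((z of walnut0 in the frame of sieve above 0.012 m and distance between walnut0 and sieve below 0.11 m) or (z of walnut1 in the frame of sieve above 0.012 m and distance between walnut1 and sieve below 0.11 m) or (z of walnut2 in the frame of sieve above 0.012 m and distance between walnut2 and sieve below 0.11 m) or (z of walnut3 in the frame of sieve above 0.012 m and distance between walnut3 and sieve below 0.11 m))).
2. all four walnuts have dropped into the bowl while the sieve, with both bulbs in it, is still held over it (horizontal distance between each of walnut0, walnut1, walnut2, walnut3 and bowl below 0.12 m and height (world z) of each of walnut0, walnut1, walnut2, walnut3 below 0.1 m and x of garlic_a in the frame of sieve between -0.07 and 0.07 m and y of garlic_a in the frame of sieve between -0.075 and 0.075 m and z of garlic_a in the frame of sieve between 0 and 0.06 m and x of garlic_b in the frame of sieve between -0.07 and 0.07 m and y of garlic_b in the frame of sieve between -0.075 and 0.075 m and z of garlic_b in the frame of sieve between 0 and 0.06 m and horizontal distance between sieve and bowl below 0.1 m and height (world z) of sieve above 0.1 m), for 0.1 s.
At the end, for the whole second after the job is handed in: All four walnuts are in the bowl, both bulbs are in the sieve, and the sieve rests flat and still on the board, its middle within 35 mm of the board's middle (horizontal distance between each of walnut0, walnut1, walnut2, walnut3 and bowl below 0.12 m and height (world z) of each of walnut0, walnut1, walnut2, walnut3 below 0.1 m and x of garlic_a in the frame of sieve between -0.07 and 0.07 m and y of garlic_a in the frame of sieve between -0.075 and 0.075 m and z of garlic_a in the frame of sieve between 0 and 0.06 m and x of garlic_b in the frame of sieve between -0.07 and 0.07 m and y of garlic_b in the frame of sieve between -0.075 and 0.075 m and z of garlic_b in the frame of sieve between 0 and 0.06 m and horizontal distance between sieve and board below 0.035 m and z of sieve in the frame of board between 0.017 and 0.027 m and angle between sieve's own z axis and vertical below 0.08 rad and linear speed of sieve below 0.02 m/s); the robot touches nothing.
It fails at once if the sieve is rolled more than 12.5 degrees sideways or pitched more than 26 degrees (angle between sieve's own y axis and vertical below 1.3528 rad or angle between sieve's own y axis and vertical above 1.7888 rad or angle between sieve's own z axis and vertical above 0.45 rad).
It fails at once if a walnut is touched by the fingers (contact force between the fingers and walnut0 above 0.5 N or contact force between the fingers and walnut1 above 0.5 N or contact force between the fingers and walnut2 above 0.5 N or contact force between the fingers and walnut3 above 0.5 N).
It fails at once if the tin, pepper mill, salt shaker, jar or bowl is moved by more than 40 mm or tipped (distance of any of tin, pepper_mill, salt_shaker, jar, bowl from where it was at the start of the episode above 0.04 m or angle between any of tin, pepper_mill, salt_shaker, jar, bowl's own z axis and vertical above 0.4 rad).
It also fails if it takes over 67 s, if anything falls off the work surface, if the arm or the gripper's body presses on something with over 40 N, if the wrist force passes 120 N, or if a joint passes its speed limit or range.

## Robot

A 7-joint arm with a two-finger parallel gripper is mounted at the origin on a cart in front of the work surface, level with it; the furniture and walls round the work are solid. World frame = base frame: x ahead of the robot, y to its left, z up, the work surface at z = 0. Lengths are in m, angles in degrees, forces in N, time in s.
With the tool pointing down it reaches from about 0.425 to 0.925 m from the base axis. Payload 6.8 kg.
Tool frame: the origin (TCP) lies between the finger pads; the fingertips stand 19 mm ahead of it and the grasp point (between the pads) is the TCP; z points along the fingers, y is the line along which they close (so a half turn about z gives the same grasp; the last joint's range is limited). The gripper opens to 88 mm and grips with 3 to 60 N. Pads are 20 mm wide; open, the fingers measure 115 mm over their backs; the gripper's body (75 mm by 178 mm) begins 61 mm behind the grasp point.
Start: joints at [-69.677, 27.33, 1.283, 89.118, -0.659, 63.558, -4.761], TCP at [0.301, 0.604, 0.242] pointing down, gripper open.
Joint ranges: [-169.35, 169.35], [-19.33, 120.38], [-80.79, 83.38], [13.8, 139.57], [-78.32, 258.32], [9.67, 109.79], [-169.56, 169.56]. Speed limits (degrees/s): [136.94, 136.94, 180, 180, 180, 180, 180].

## Interface

Orientations are given as a 3x3 rotation matrix whose columns are the frame's x, y, z axes.
In Python, from station import monitor, vision, bot, spotter gives the robot as it stands. The module is installed in compiled form; this text tells all that it offers.
- The arm moves only by the tool apply_moves, never from a script. Its argument "moves" is a list that holds one entry, the list of rows, each a list of 7 numbers: the opening, from -1 (shut) to 1 (fully open), then the shift along the tool's x, y, z in units of 40 mm (1.0 is 40 mm), then the turn, a rotation vector about the tool's x, y, z in units of 8 degrees (1.0 is 8 degrees). In form: [[[grip, dx, dy, dz, rx, ry, rz], ...]]. A call has 1 to 10 rows; each row shifts and turns the commanded pose from where the row before left it, along the tool's axes as they then stand; what a row does not reach is not made up. A row lasts 1/10 s, in which the tool goes at most 50 mm and 8.59 degrees, less where a joint would pass 70% of its speed; a pose out of reach is approached as far as the arm can. A call is refused whole if a number of a shift passes 1 or a number of a turn 1, either way. A call with a gripper value outside its range is refused whole. The fingers move at their own pace and stop on an object; "newtons" is the grip in N (left out, the last holds). Time passes only in rows, so rows that do not move let the fingers close. It gives the time, the measured TCP pose, the force, the opening and the grip force at its end, in the units of the state.
- monitor.state(): the state, without advancing time (a new reading comes with each control period).
- vision.grab_frame(name): name is "scene" or "top"; returns a dict with "img" (420x560x3 uint8, red, green, blue), "vfov" (degrees; the focal length in pixels is half the picture's height over the tangent of half this angle, whatever the lens; pixels are square), "cx", "cy" (the principal point, pixels), "camera_from_world" (4x4, takes a point from world to camera coordinates). Camera axes: x right, y down, z forward; pixel columns grow to the right and rows downward; lengths in m; the calibration is good to about 2 mm. A picture is of the moment at which its call begins. There is no depth.
- bot.sign_off(): hands the job in; it is judged then, once.
Trained networks look in a picture, given as the dict that the camera call returned (one of the last four; its "shot" number tells which), for a name from the list of things; names that differ only in an ending like _2 or _b are one class to them, and where a whole thing is asked for, a point or a joint stands for the part that bears it (a point fixed in the world has none). Each returns a list of dicts, best first, with "confidence" (0 to 1); they miss things now and then, are a little off and sometimes report something else, mostly with a low value. They report only what shows in the picture. A call takes as long as a camera call.
- spotter.trace(thing, picture): "mask" (420x560 bool, what is visible of it) and "centre" ([column, row] in pixels, amid what is visible of it).
The state is a dict: "time_s": time; "qpos": joint angles; "joint_vel": joint speeds; "joint_efforts": joint torques, N m; "ee_pos": TCP position; "eef_rot": TCP orientation; "ft_force": force on the tool from outside, world axes, zero at the start; "ft_torque": the same for the moment, N m; "grip_width": finger opening in m; "grasp_force": force on a finger pad.
Only numpy, scipy, OpenCV 4.12 (cv2) and the standard library are available. Lean on these libraries where they do the work, as an engineer would, in place of code of your own. Each camera call takes 0.05 s, during which the arm holds its last target. There are 200 camera calls.

## Working session

There is one attempt and no reset: what is moved stays moved. The work goes in short steps, Python scripts to look and compute and a tool call to move; the robot and the scene stay as the last step left them, time stands still between calls to the robot, and variables do not carry over. Pictures are saved under pics/ and viewed, at most 10 in all, crops included, and the job is handed in when it is done.

Besides the shell and the picture viewer there is one more tool, called after "Call:" by a JSON object that holds its "api" and its "payload", one argument or row to a line. apply_moves: Moves the arm, as the interface text tells. Its arguments: {"type":"object","properties":{"moves":{"type":"array","items":{"type":"array","items":{"type":"array","items":{"type":"number"}}}},"newtons":{"type":"number"}},"required":["moves"]}

```bash
mkdir -p pics
cat > h.py <<'E'
import numpy as np, cv2
from station import monitor, vision, bot, spotter
def ray(f,uv):
    M=np.array(f["camera_from_world"]);R=M[:3,:3];t=M[:3,3]
    fl=f["img"].shape[0]/2/np.tan(np.radians(f["vfov"])/2)
    d=np.array([(uv[0]-f["cx"])/fl,(uv[1]-f["cy"])/fl,1.])
    return -R.T@t, R.T@d
def atz(f,uv,z):
    o,d=ray(f,uv); return o+d*(z-o[2])/d[2]
def proj(f,p):
    M=np.array(f["camera_from_world"]);c=M[:3,:3]@np.asarray(p)+M[:3,3]
    fl=f["img"].shape[0]/2/np.tan(np.radians(f["vfov"])/2)
    return np.array([f["cx"]+fl*c[0]/c[2],f["cy"]+fl*c[1]/c[2]])
def tri(a,ua,b,ub):
    o1,d1=ray(a,ua);o2,d2=ray(b,ub);s=np.linalg.lstsq(np.c_[d1,-d2],o2-o1,rcond=None)[0]
    p,q=o1+d1*s[0],o2+d2*s[1];return (p+q)/2,np.linalg.norm(p-q)
E
python3 - <<'E'
from h import *
np.set_printoptions(precision=3,suppress=True)
A=vision.grab_frame("scene");B=vision.grab_frame("top")
cv2.imwrite("pics/s.png",A["img"][...,::-1]);cv2.imwrite("pics/t.png",B["img"][...,::-1])
for f in(A,B): print(ray(f,(f["cx"],f["cy"])),f["vfov"])
for n in "rack sieve handle bowl board walnut0 garlic_a mug tin olive_bottle pepper_mill jar salt_shaker".split():
    for f,k in((A,"s"),(B,"t")):
        for r in spotter.trace(n,f)[:4]:
            ys,xs=np.nonzero(r["mask"])
            print(n,k,round(r["confidence"],2),np.round(r["centre"]),xs.min(),xs.max(),ys.min(),ys.max(),len(xs),atz(f,r["centre"],0)[:2])
print(monitor.state())
E
```

```text
(array([-0.328, -0.448,  0.76 ]), array([ 0.779,  0.389, -0.492])) 56.45887721100397
(array([-0.251,  0.164,  1.253]), array([ 0.62 , -0.112, -0.776])) 42.32501365916262
rack s 0.74 [298. 158.] 219 366 106 238 7899 [1.351 0.294]
rack t 0.77 [256. 145.] 173 341 88 188 13356 [ 1. -0.]
sieve s 0.62 [282. 223.] 260 314 203 242 1060 [0.766 0.096]
sieve s 0.4 [302. 217.] 295 310 209 223 167 [0.834 0.049]
sieve t 0.97 [251. 214.] 218 274 187 239 1135 [0.719 0.054]
sieve t 0.67 [257. 194.] 248 266 187 197 174 [0.793 0.025]
handle s 0.75 [300. 158.] 219 366 106 239 7684 [1.368 0.289]
handle s 0.73 [286. 227.] 260 315 202 241 1008 [0.745 0.072]
handle t 0.56 [252. 209.] 218 274 188 238 1136 [0.737 0.049]
bowl s 0.77 [169. 216.] 136 205 191 243 2942 [0.627 0.509]
bowl s 0.61 [215. 236.] 210 222 222 247 262 [0.59  0.274]
bowl t 0.78 [ 98. 293.] 65 145 263 315 2473 [0.52  0.483]
board s 0.79 [401. 297.] 351 446 268 331 3611 [ 0.555 -0.375]
board s 0.23 [302. 160.] 219 366 106 239 7764 [1.342 0.271]
walnut0 t 0.4 [247. 207.] 242 250 203 210 61 [0.745 0.062]
garlic_a s 0.73 [301. 216.] 295 309 209 
[... 756 characters left out ...]
57  -0.176]
salt_shaker s 0.57 [217. 235.] 210 222 221 246 268 [0.599 0.269]
salt_shaker s 0.19 [280. 226.] 259 314 203 241 1115 [0.74  0.094]
{'time_s': 1.4, 'qpos': array([-69.677,  27.33 ,   1.284,  89.117,  -0.657,  63.559,  -4.763]), 'joint_vel': array([ 0.048, -0.065, -0.021,  0.064, -0.061, -0.01 , -0.05 ]), 'joint_efforts': array([  0.001, -58.271,   1.534, -27.294,  -0.054,   0.01 ,   0.   ]), 'ee_pos': array([0.301, 0.604, 0.242]), 'eef_rot': array([[-0.895,  0.446,  0.   ],
       [ 0.446,  0.895,  0.   ],
       [-0.   ,  0.   , -1.   ]]), 'ft_force': array([-0.16 , -0.709,  0.773]), 'ft_torque': array([0.021, 0.022, 0.019]), 'grasp_force': 0.0, 'grip_width': 0.08785673927363691}
```

Run:
```python
import cv2
a=cv2.imread("pics/s.png")[90:340,120:460];b=cv2.imread("pics/t.png")[160:330,40:370]
cv2.imwrite("pics/s2.png",cv2.resize(a,(800,588),interpolation=cv2.INTER_CUBIC));cv2.imwrite("pics/t2.png",cv2.resize(b,(800,412),interpolation=cv2.INTER_CUBIC))
```

```text
(no output)
```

View pics/s2.png

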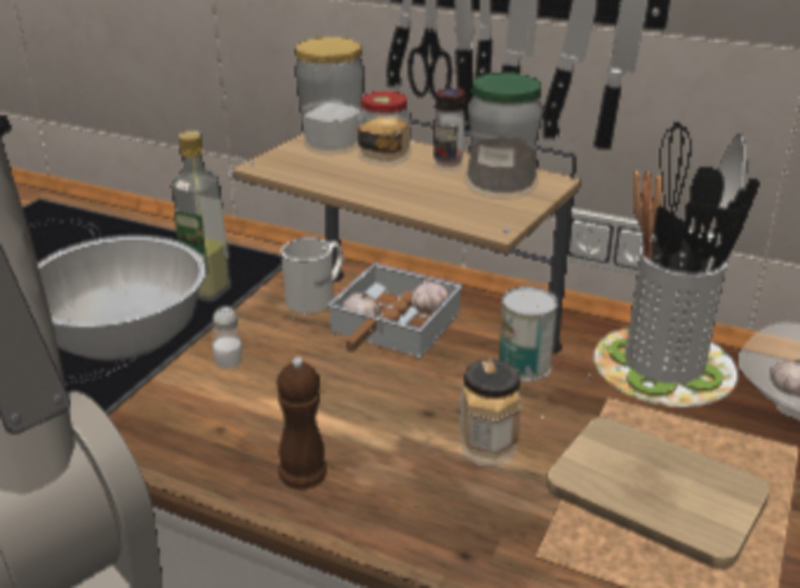

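View pics/t2.png

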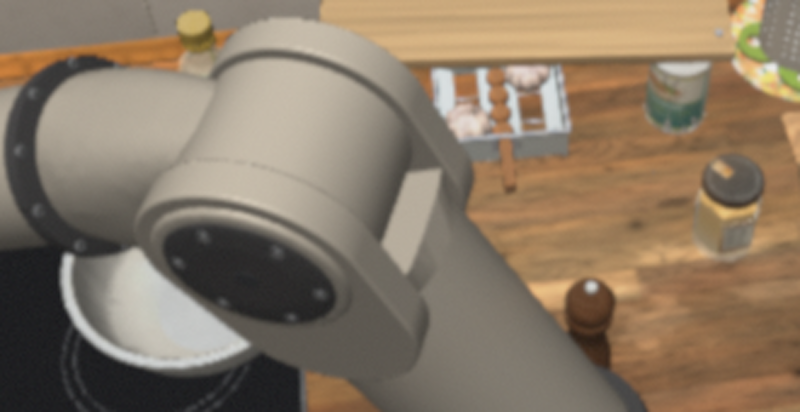

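```bash
cat > fit.py <<'E'
from h import *
from scipy.optimize import minimize
def sil(f,pts):
    m=np.zeros((420*4,560*4),np.uint8)
    p=np.array([proj(f,q) for q in pts])*4+2
    cv2.fillConvexPoly(m,cv2.convexHull(p.astype(np.int32)),1);return m
def fit(views,model,x0,step):
    V=[(f,cv2.resize(m.astype(np.uint8),None,fx=4,fy=4,interpolation=0)) for f,m in views]
    def cost(x):
        c=0
        for f,m in V:
            s=sil(f,model(x));c-=(s&m).sum()/max((s|m).sum(),1)
        return c/len(V)
    x0=np.array(x0,float)
    sim=np.vstack([x0]+[x0+np.eye(len(x0))[i]*step[i] for i in range(len(x0))])
    r=minimize(cost,x0,method="Nelder-Mead",options=dict(initial_simplex=sim,xatol=1e-4,fatol=1e-4))
    return r.x,-r.fun
def cyl(rs):  # list of (r,z)
    a=np.linspace(0,2*np.pi,40)
    return lambda x:[(x[0]+r*np.cos(t),x[1]+r*np.sin(t),z) for r,z in rs for t in a]
def box(lx,ly,z0,z1):
    def m(x):
        c,s=np.cos(x[2]),np.sin(x[2])
        return [(x[0]+c*a-s*b,x[1]+s*a+c*b,z) for a in(-lx/2,lx/2) for b in(-ly/2,ly/2) for z in(z0,z1)]
    return m
E
python3 - <<'E'
from fit import *
from scipy.optimize import least_squares
np.set_printoptions(precision=3,suppress=True)
A=vision.grab_frame("scene");B=vision.grab_frame("top")
def g(n,f):return (f,spotter.trace(n,f)[0]["mask"])
print("bowl",fit([g("bowl",A)],cyl([(.129,.113),(.08,.007)]),[.6,.45],[.03,.03]))
print("board",fit([g("board",A)],box(.15,.22,.007,.029),[.55,-.37,1.57],[.03,.03,.1]))
print("tin",fit([g("tin",A)],cyl([(.038,0),(.038,.11)]),[.78,-.13],[.03,.03]))
print("mill",fit([g("pepper_mill",A),g("pepper_mill",B)],cyl([(.029,0),(.022,.165)]),[.43,.03],[.03,.03]))
print("jar",fit([g("jar",A),g("jar",B)],cyl([(.035,0),(.035,.112)]),[.56,-.16],[.03,.03]))
print("salt",fit([g("salt_shaker",A)],cyl([(.022,0),(.015,.09)]),[.56,.24],[.03,.03]))
S=lambda u,v:(u/2.353+120,v/2.353+90);T=lambda u,v:(u/2.424+40,v/2.424+160)
obs=[(A,S(335,300),(-.07,.075,.05)),(A,S(410,352),(-.07,-.075,0)),(A,S(461,285),(.07,-.075,.05)),(A,S(375,265),(.07,.075,.05)),(A,S(354,345),(-.14,0,.037)),
(B,T(568,128),(-.07,-.075,.05)),(B,T(568,152),(-.07,-.075,0)),(B,T(511,190),(-.14,0,.035)),(B,T(506,140),(-.07,0,.052))]
def w(x,p):
    c,s=np.cos(x[2]),np.sin(x[2]);return (x[0]+c*p[0]-s*p[1],x[1]+s*p[0]+c*p[1],p[2])
r=least_squares(lambda x:np.ravel([proj(f,w(x,p))-u for f,u,p in obs]),[.77,.06,0],loss="soft_l1")
x=r.x;print("sieve",x,np.degrees(x[2]),r.fun.round(1).reshape(-1,2).tolist(),"handle",w(x,(-.105,0,.042)))
for q,z in((S(235,180),.259),(S(517,253),.25)):print("rack",atz(A,q,z))
def draw(f,c,k):
    im=cv2.resize(f["img"][c[1]:c[3],c[0]:c[2],::-1],None,fx=k,fy=k,interpolation=cv2.INTER_CUBIC)
    q=lambda p:tuple(int(round(v)) for v in (proj(f,w(x,p))-c[:2]+.5)*k)
    C=[(-.07,-.075),(.07,-.075),(.07,.075),(-.07,.075)]
    for z in(0,.05):
        for i in range(4):cv2.line(im,q((*C[i],z)),q((*C[(i+1)%4],z)),(0,255,0),1)
    for y in(-.007,.007):cv2.line(im,q((-.14,y,.052)),q((-.07,y,.052)),(0,0,255),1)
    cv2.line(im,q((-.14,-.007,.052)),q((-.14,.007,.052)),(0,0,255),1)
    return im
a=draw(A,(250,192,325,250),5);b=draw(B,(205,180,280,245),5)
h=max(a.shape[0],b.shape[0]);P=lambda i:cv2.copyMakeBorder(i,0,h-i.shape[0],0,0,0)
cv2.imwrite("pics/ov.png",np.hstack([P(a),P(b)]))
E
```

```text
bowl (array([0.54, 0.41]), np.float64(0.874072535729794))
board (array([ 0.534, -0.37 ,  2.953]), np.float64(0.9444842944601064))
tin (array([ 0.726, -0.148]), np.float64(0.8693095336930954))
mill (array([0.394, 0.02 ]), np.float64(0.6983786605196294))
jar (array([ 0.536, -0.164]), np.float64(0.909178798769436))
salt (array([0.552, 0.238]), np.float64(0.8660011518525629))
sieve [ 0.749  0.063 -0.041] -2.3253539121554883 [[-2.2, 1.8], [4.3, 3.0], [0.0, 0.3], [0.1, -0.5], [-1.7, 1.4], [0.4, -0.6], [0.1, 0.2], [-0.1, -0.5], [-0.6, -3.6]] handle (np.float64(0.6445410726114129), np.float64(0.0675603269900183), 0.042)
rack [0.614 0.241 0.259]
rack [ 0.592 -0.167  0.25 ]
```

View pics/ov.png

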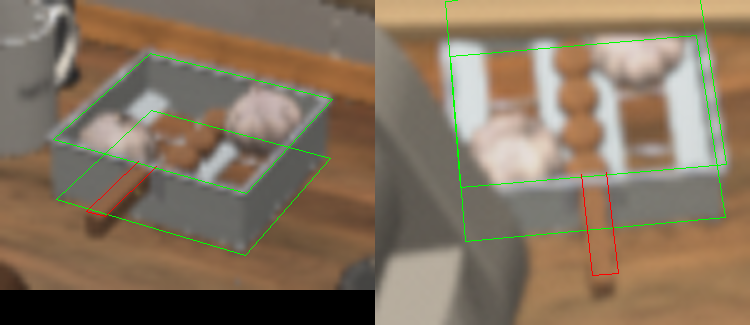

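```bash
cat > plan.py <<'E'
import numpy as np
from scipy.spatial.transform import Rotation as Ro
def pose(p,yaw,tilt=30,roll=0):
    y,t=np.radians([yaw,tilt]);f=np.array([np.cos(y),np.sin(y),0])
    z=f*np.sin(t)-np.array([0,0,np.cos(t)]);yy=np.array([-f[1],f[0],0])
    return np.array(p,float),np.c_[np.cross(yy,z),yy,z]
def rows(cur,tgt,n,grip,ease=True):
    """n rows from cur=(p,R) to tgt, min-jerk; prints rounded rows, returns reached pose"""
    p0,R0=cur;p1,R1=tgt;rv=Ro.from_matrix(R0.T@R1).as_rotvec();p,R=p0,R0;out=[]
    for i in range(1,n+1):
        s=i/n;s=s*s*s*(10-15*s+6*s*s) if ease=="mj" else (3*s*s-2*s**3 if ease else s)
        gp=p0+s*(p1-p0);gR=R0@Ro.from_rotvec(s*rv).as_matrix()
        d=np.round(R.T@(gp-p)/.04,2);r=np.round(np.degrees(Ro.from_matrix(R.T@gR).as_rotvec())/8,2)
        out.append([grip,*(d+0).tolist(),*(r+0).tolist()])
        p=p+R@d*.04;R=R@Ro.from_rotvec(np.radians(r*8)).as_matrix()
    for i in range(0,n,10):print(str([[[v if v!=int(v) else int(v) for v in o] for o in out[i:i+10]]]).replace(" ",""))
    print("max",np.abs(np.array(out)[:,1:]).max(0))
    return p,R
E
python3 - <<'E'
from fit import *
from plan import *
from scipy.optimize import least_squares
np.set_printoptions(precision=3,suppress=True)
A=vision.grab_frame("scene");B=vision.grab_frame("top")
S=lambda u,v:(u/5+249.5,v/5+191.5);T=lambda u,v:((u-375)/5+204.5,v/5+179.5)
obs=[(A,S(53,137),(-.07,.075,.05)),(A,S(243,190),(-.07,-.075,.05)),(A,S(240,248),(-.07,-.075,0)),(A,S(331,99),(.07,-.075,.05)),(A,S(150,53),(.07,.075,.05)),(A,S(57,197),(-.07,.075,0)),(A,S(83,209),(-.14,.007,.052)),(A,S(97,236),(-.14,0,.032)),
(B,T(728,166),(-.07,-.075,.05)),(B,T(722,208),(-.07,-.075,0)),(B,T(460,186),(-.07,.075,.05)),(B,T(602,296),(-.14,0,.032)),(B,T(595,174),(-.07,0,.052))]
def w(x,p):
    c,s=np.cos(x[2]),np.sin(x[2]);return (x[0]+c*p[0]-s*p[1],x[1]+s*p[0]+c*p[1],p[2])
r=least_squares(lambda x:np.ravel([proj(f,w(x,p))-u for f,u,p in obs]),[.77,.06,0],loss="soft_l1")
x=r.x;print("sieve",x,np.degrees(x[2]),r.fun.round(1).reshape(-1,2).tolist());h=w(x,(-.105,0,.042));print("handle",h)
m=spotter.trace("board",A)[0]["mask"]
for a in(0,.1,-.1,1.57):print("board",fit([(A,m)],box(.22,.15,.007,.029),[.55,-.37,a],[.03,.03,.1]))
print("olive",fit([(A,spotter.trace("olive_bottle",A)[0]["mask"])],cyl([(.03,.007),(.03,.17),(.012,.275)]),[.75,.45],[.03,.03]))
s=monitor.state();cur=(s["ee_pos"],s["eef_rot"]);yaw=np.degrees(x[2])
t=pose((0,0,0),yaw)[1][:,2]
c=rows(cur,pose(np.array(h)-.2*t,yaw),20,1);print(c)
E
```

```text
sieve [ 0.75   0.064 -0.045] -2.6001546685085373 [[-0.0, 0.2], [0.4, 0.5], [0.8, 1.3], [0.2, 0.0], [0.0, -0.1], [-0.3, 0.2], [0.5, 0.1], [-0.3, 0.3], [-0.8, -0.6], [0.1, 1.7], [-0.5, -0.0], [0.3, -0.3], [-0.7, -0.4]]
handle (np.float64(0.6454559324040064), np.float64(0.06870600878634907), 0.042)
board (array([ 0.534, -0.37 ,  1.393]), np.float64(0.9298611923096196))
board (array([ 0.534, -0.369,  1.426]), np.float64(0.9282240679155734))
board (array([ 0.563, -0.393, -0.035]), np.float64(0.5608740309259493))
board (array([ 0.534, -0.37 ,  1.393]), np.float64(0.9296616679469624))
olive (array([0.699, 0.374]), np.float64(0.7527784638182268))
[[[1,-0.08,-0.07,0,-0.01,-0.03,-0.02],[1,-0.24,-0.19,0.02,-0.01,-0.07,-0.06],[1,-0.37,-0.3,0.03,-0.03,-0.12,-0.1],[1,-0.48,-0.41,0.04,-0.03,-0.16,-0.12],[1,-0.57,-0.5,0.06,-0.04,-0.2,-0.16],[1,-0.64,-0.59,0.08,-0.05,-0.22,-0.17],[1,-0.68,-0.67,0.11,-0.05,-0.24,-0.19],[1,-0.71,-0.73,0.13,-0.06,-0.26,-0.21],[1,-0.71,-0.79,0.16,-0.05,-0.27,-0.21],[1,-0.7,-0.82,0.19,-0.06,-0.28,-0.22]]]
[[[1,-0.66,-0.85,0.2,-0.06,-0.27,-0.22],[1,-0.61,-0.85,0.22,-0.06,-0.27,-0.21],[1,-0.56,-0.83,0.22,-0.05,-0.26,-0.21],[1,-0.49,-0.8,0.22,-0.05,-0.25,-0.19],[1,-0.41,-0.73,0.22,-0.05,-0.22,-0.17],[1,-0.35,-0.66,0.19,-0.04,-0.19,-0.16],[1,-0.27,-0.55,0.16,-0.03,-0.16,-0.12],[1,-0.19,-0.42,0.12,-0.03,-0.12,-0.1],[1,-0.12,-0.27,0.09,-0.02,-0.08,-0.06],[1,-0.04,-0.09,0.02,0,-0.03,-0.02]]]
max [0.71 0.85 0.22 0.06 0.28 0.22]
(array([0.545, 0.073, 0.215]), array([[-0.865,  0.046,  0.5  ],
       [ 0.039,  0.999, -0.023],
       [-0.501, -0.   , -0.866]]))
```

Call:
{"api": "apply_moves", "payload": {
  "moves": [
    [[1,-0.08,-0.07,0,-0.01,-0.03,-0.02],[1,-0.24,-0.19,0.02,-0.01,-0.07,-0.06],[1,-0.37,-0.3,0.03,-0.03,-0.12,-0.1],[1,-0.48,-0.41,0.04,-0.03,-0.16,-0.12],[1,-0.57,-0.5,0.06,-0.04,-0.2,-0.16],[1,-0.64,-0.59,0.08,-0.05,-0.22,-0.17],[1,-0.68,-0.67,0.11,-0.05,-0.24,-0.19],[1,-0.71,-0.73,0.13,-0.06,-0.26,-0.21],[1,-0.71,-0.79,0.16,-0.05,-0.27,-0.21],[1,-0.7,-0.82,0.19,-0.06,-0.28,-0.22]]
  ],
  "newtons": 55
}}

```text
time_s: 3.1
ee_pos: [0.4242, 0.3361, 0.2286]
eef_rot: [[-0.933, 0.25, 0.259], [0.248, 0.968, -0.04], [-0.261, 0.027, -0.965]]
ft_force: [0.3, 1.4, 0.4]
grip_width: 0.0881
grasp_force: 0.0
```

Call:
{"api": "apply_moves", "payload": {
  "moves": [
    [[1,-0.66,-0.85,0.2,-0.06,-0.27,-0.22],[1,-0.61,-0.85,0.22,-0.06,-0.27,-0.21],[1,-0.56,-0.83,0.22,-0.05,-0.26,-0.21],[1,-0.49,-0.8,0.22,-0.05,-0.25,-0.19],[1,-0.41,-0.73,0.22,-0.05,-0.22,-0.17],[1,-0.35,-0.66,0.19,-0.04,-0.19,-0.16],[1,-0.27,-0.55,0.16,-0.03,-0.16,-0.12],[1,-0.19,-0.42,0.12,-0.03,-0.12,-0.1],[1,-0.12,-0.27,0.09,-0.02,-0.08,-0.06],[1,-0.04,-0.09,0.02,0,-0.03,-0.02]]
  ]
}}

```text
time_s: 4.1
ee_pos: [0.545, 0.0708, 0.2152]
eef_rot: [[-0.865, 0.048, 0.5], [0.041, 0.999, -0.025], [-0.501, -0.001, -0.866]]
ft_force: [-1.2, 0.1, -0.7]
grip_width: 0.0879
grasp_force: 0.0
```

Run:
```python
from fit import *
np.set_printoptions(precision=3,suppress=True)
A=vision.grab_frame("scene");B=vision.grab_frame("top")
def g(n,f):
    r=spotter.trace(n,f)
    return [(f,r[0]["mask"])] if r and r[0]["confidence"]>.5 else []
for n,m,x0 in (("bowl",cyl([(.129,.113),(.07,.007)]),[.54,.41]),("pepper_mill",cyl([(.029,0),(.022,.165)]),[.4,.02]),("olive_bottle",cyl([(.03,.007),(.03,.17),(.012,.275)]),[.72,.4])):
    for f in(A,B):
        v=g(n,f)
        if v:
            ys,xs=np.nonzero(v[0][1]);print(n,fit(v,m,x0,[.03,.03]),xs.min(),xs.max(),ys.min(),ys.max())
print(monitor.state()["qpos"], proj(B,(.645,.0687,.052)),proj(A,(.645,.0687,.052)))
a=cv2.resize(A["img"][130:330,120:460,::-1],(680,400));cv2.imwrite("pics/a3.png",a)
cv2.imwrite("pics/b3.png",cv2.resize(B["img"][160:360,40:370,::-1],(660,400)))
```

```text
bowl (array([0.544, 0.401]), np.float64(0.6913070493676214)) 157 206 191 242
bowl (array([0.522, 0.407]), np.float64(0.9640689967477667)) 65 170 224 315
pepper_mill (array([0.395, 0.021]), np.float64(0.8305212500724763)) 237 258 242 297
pepper_mill (array([0.387, 0.024]), np.float64(0.8710377244787273)) 269 292 276 323
olive_bottle (array([0.7  , 0.376]), np.float64(0.7579008255771152)) 193 217 146 217
olive_bottle (array([0.721, 0.382]), np.float64(0.7499427524616441)) 113 146 165 224
[-39.332   5.759  19.816 130.247  29.873  18.655  41.102] [248.899 223.995] [273.648 228.906]
```

View pics/b3.png

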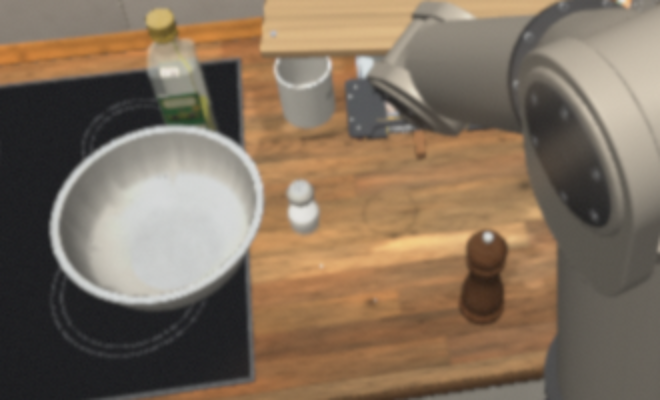

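Call:
{"api": "apply_moves", "payload": {
  "moves": [
    [[1,0,0,0.1,0,0,0],[1,0,0,0.3,0,0,0],[1,0,0,0.55,0,0,0],[1,0,0,0.7,0,0,0],[1,0,0,0.8,0,0,0],[1,0,0,0.8,0,0,0],[1,0,0,0.7,0,0,0],[1,0,0,0.55,0,0,0],[1,0,0,0.35,0,0,0],[1,0,0,0.15,0,0,0]]
  ]
}}

```text
time_s: 5.5
ee_pos: [0.6268, 0.0652, 0.0699]
eef_rot: [[-0.868, 0.047, 0.494], [0.034, 0.999, -0.036], [-0.495, -0.015, -0.869]]
ft_force: [-0.5, 0.3, 0.2]
grip_width: 0.088
grasp_force: 0.0
```

Run:
```python
from h import *
A=vision.grab_frame("scene");B=vision.grab_frame("top");s=monitor.state();print(s["ee_pos"],s["ft_force"],s["qpos"])
print(proj(A,s["ee_pos"]),proj(B,s["ee_pos"]))
a=cv2.resize(A["img"][180:260,240:330,::-1],None,fx=5,fy=5,interpolation=cv2.INTER_CUBIC)
b=cv2.resize(B["img"][180:260,210:275,::-1],None,fx=5,fy=5,interpolation=cv2.INTER_CUBIC)
cv2.imwrite("pics/g4.png",np.hstack([a,b]))
```

```text
[0.62660809 0.06527424 0.07047483] [-0.1140887  -0.33242759 -0.30096401] [-15.89133445  28.07653585  -1.03191617 124.52062558  93.54806465
  10.68596511 -20.09894615]
[271.8956104  227.15029598] [250.91521921 225.11462727]
```

View pics/g4.png

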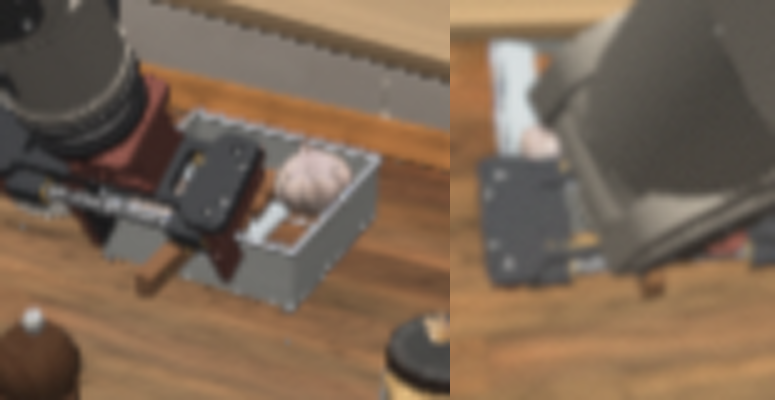

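```bash
cat > p.py <<'E'
import sys
from h import *
from plan import *
np.set_printoptions(precision=3,suppress=True)
s=monitor.state();cur=(s["ee_pos"],s["eef_rot"])
E
python3 - <<'E'
from p import *
c=rows(cur,pose((.620,.067,.080),-2.6,40),8,1)
E
```

```text
[[[1,0,0,-0.01,0,-0.06,0],[1,0,0,-0.04,-0.01,-0.14,0.01],[1,0.01,0.01,-0.04,-0.02,-0.21,0.01],[1,0,0.01,-0.06,-0.02,-0.23,0.01],[1,0,0,-0.05,-0.02,-0.24,0],[1,0,0.01,-0.05,-0.01,-0.21,0.01],[1,0,0,-0.03,-0.01,-0.14,0.01],[1,0,0,-0.01,-0.01,-0.06,0]]]
max [0.01 0.01 0.06 0.02 0.24 0.01]
```

Call:
{"api": "apply_moves", "payload": {
  "moves": [
    [[1,0,0,-0.01,0,-0.06,0],[1,0,0,-0.04,-0.01,-0.14,0.01],[1,0.01,0.01,-0.04,-0.02,-0.21,0.01],[1,0,0.01,-0.06,-0.02,-0.23,0.01],[1,0,0,-0.05,-0.02,-0.24,0],[1,0,0.01,-0.05,-0.01,-0.21,0.01],[1,0,0,-0.03,-0.01,-0.14,0.01],[1,0,0,-0.01,-0.01,-0.06,0],[1,0,0,0,0,0,0]]
  ]
}}

```text
time_s: 6.5
ee_pos: [0.6198, 0.0669, 0.0813]
eef_rot: [[-0.764, 0.045, 0.643], [0.035, 0.999, -0.029], [-0.644, 0.0, -0.765]]
ft_force: [-0.3, -0.6, 0.5]
grip_width: 0.0881
grasp_force: 0.0
```

Run:
```python
from p import *
print(s["qpos"],s["joint_vel"],cur)
z=cur[1][:,2];print("tilt",np.degrees(np.arccos(-z[2])))
c=rows(cur,pose((.6445,.0687,.043),-2.6,40),8,1)
c=rows(cur,pose((.6445,.0687,.043),-2.6,30),8,1)
```

```text
[ -1.118  29.109 -20.781 130.534 127.854  27.937 -51.986] [-0.542 -0.152  0.678 -0.747 -0.852 -0.7    0.709] (array([0.62 , 0.067, 0.081]), array([[-0.764,  0.045,  0.643],
       [ 0.035,  0.999, -0.029],
       [-0.644,  0.   , -0.765]]))
tilt 40.09706048098229
[[[1,0.01,0,0.05,0,0,0],[1,0.01,0.01,0.13,0,0,0],[1,0.03,0.01,0.18,0,0,0],[1,0.02,0.02,0.2,0,0.01,0],[1,0.03,0.01,0.21,0,0,0],[1,0.02,0.01,0.18,0,0,0],[1,0.02,0.01,0.13,0,0,0],[1,0,0,0.05,0,0,0]]]
max [0.03 0.02 0.21 0.   0.01 0.  ]
[[[1,0.01,0,0.05,0,0.05,0],[1,0.01,0.01,0.13,0,0.15,0],[1,0.02,0.01,0.18,0,0.2,0],[1,0.02,0.02,0.21,0,0.23,0],[1,0,0.01,0.2,0,0.23,0],[1,0.01,0.01,0.19,0,0.2,0],[1,-0.01,0.01,0.13,0,0.15,0],[1,0,0,0.04,0,0.05,0]]]
max [0.02 0.02 0.21 0.   0.23 0.  ]
```

Call:
{"api": "apply_moves", "payload": {
  "moves": [
    [[1,0.01,0,0.05,0,0,0],[1,0.01,0.01,0.13,0,0,0],[1,0.03,0.01,0.18,0,0,0],[1,0.02,0.02,0.2,0,0.01,0],[1,0.03,0.01,0.21,0,0,0],[1,0.02,0.01,0.18,0,0,0],[1,0.02,0.01,0.13,0,0,0],[1,0,0,0.05,0,0,0],[1,0,0,0,0,0,0]]
  ]
}}

```text
time_s: 7.4
ee_pos: [0.645, 0.0685, 0.0428]
eef_rot: [[-0.765, 0.045, 0.643], [0.035, 0.999, -0.029], [-0.643, 0.0, -0.766]]
ft_force: [1.0, -0.1, -0.3]
grip_width: 0.0878
grasp_force: 0.0
```

Call:
{"api": "apply_moves", "payload": {
  "moves": [
    [[0.2,0,0,0,0,0,0],[-0.3,0,0,0,0,0,0],[-0.6,0,0,0,0,0,0],[-1,0,0,0,0,0,0],[-1,0,0,0,0,0,0],[-1,0,0,0,0,0,0],[-1,0,0,0,0,0,0],[-1,0,0,0,0,0,0]]
  ],
  "newtons": 55
}}

```text
time_s: 8.2
ee_pos: [0.645, 0.0686, 0.0432]
eef_rot: [[-0.765, 0.045, 0.643], [0.035, 0.999, -0.029], [-0.644, 0.001, -0.765]]
ft_force: [0.8, 1.1, 0.1]
grip_width: 0.0272
grasp_force: 0.0
```

Call:
{"api": "apply_moves", "payload": {
  "moves": [
    [[-1,0,0,0,0,0,0],[-1,0,0,0,0,0,0],[-1,0,0,0,0,0,0],[-1,0,0,0,0,0,0],[-1,0,0,0,0,0,0]]
  ]
}}

```text
time_s: 8.7
ee_pos: [0.645, 0.0685, 0.0432]
eef_rot: [[-0.765, 0.045, 0.643], [0.035, 0.999, -0.029], [-0.644, 0.0, -0.765]]
ft_force: [-0.4, -0.6, 0.3]
grip_width: 0.0136
grasp_force: 55.0
```

Run:
```python
from p import *
print(s["grip_width"],s["grasp_force"],s["ft_force"])
c=rows(cur,pose((.640,.0686,.068),-2.6,40),10,-1)
c=rows(c,pose((.55,.075,.125),-2.6,40),20,-1)
```

```text
0.01357985861867308 54.99927341938019 [-0.395 -0.551  0.304]
[[[-1,-0.01,0,-0.02,0,0,0],[-1,-0.02,0,-0.04,0,0,0],[-1,-0.04,0,-0.06,0,0,0],[-1,-0.04,0,-0.08,0,0,0],[-1,-0.04,0,-0.08,0,0,0],[-1,-0.05,0,-0.08,0,0,0],[-1,-0.04,0,-0.08,0,0.01,0],[-1,-0.03,0,-0.06,0,0,0],[-1,-0.03,0,-0.04,0,0,0],[-1,0,0,-0.02,0,0,0]]]
max [0.05 0.   0.08 0.   0.01 0.  ]
[[[-1,0.01,0,-0.02,0,0,0],[-1,0.01,0,-0.05,0,0,0],[-1,0.03,0,-0.08,0,0,0],[-1,0.03,0.01,-0.11,0,0,0],[-1,0.05,0,-0.14,0,0,0],[-1,0.04,0,-0.15,0,0,0],[-1,0.06,0.01,-0.16,0,0,0],[-1,0.05,0,-0.18,0,0,0],[-1,0.06,0,-0.19,0,0,0],[-1,0.06,0.01,-0.19,0,0,0]]]
[[[-1,0.06,0,-0.19,0,0,0],[-1,0.06,0.01,-0.18,0,0,0],[-1,0.06,0,-0.18,0,0,0],[-1,0.05,0,-0.17,0,0,0],[-1,0.05,0.01,-0.15,0,0,0],[-1,0.04,0,-0.13,0,0,0],[-1,0.04,0,-0.11,0,0,0],[-1,0.03,0.01,-0.09,0,0,0],[-1,0.01,0,-0.05,0,0,0],[-1,0.01,0,-0.02,0,0,0]]]
max [0.06 0.01 0.19 0.   0.   0.  ]
```

Call:
{"api": "apply_moves", "payload": {
  "moves": [
    [[-1,-0.01,0,-0.02,0,0,0],[-1,-0.02,0,-0.04,0,0,0],[-1,-0.04,0,-0.06,0,0,0],[-1,-0.04,0,-0.08,0,0,0],[-1,-0.04,0,-0.08,0,0,0],[-1,-0.05,0,-0.08,0,0,0],[-1,-0.04,0,-0.08,0,0.01,0],[-1,-0.03,0,-0.06,0,0,0],[-1,-0.03,0,-0.04,0,0,0],[-1,0,0,-0.02,0,0,0]]
  ]
}}

```text
time_s: 9.7
ee_pos: [0.6399, 0.0689, 0.0684]
eef_rot: [[-0.765, 0.045, 0.642], [0.035, 0.999, -0.028], [-0.643, 0.001, -0.766]]
ft_force: [-0.4, 0.4, -3.3]
grip_width: 0.0138
grasp_force: 55.0
```

Run:
```python
from p import *
print(s["ee_pos"],s["eef_rot"],s["grip_width"],s["grasp_force"],s["ft_force"],s["ft_torque"],s["qpos"])
A=vision.grab_frame("scene")
a=cv2.resize(A["img"][180:260,240:340,::-1],None,fx=5,fy=5,interpolation=cv2.INTER_CUBIC)
cv2.imwrite("pics/l5.png",a)
```

```text
[0.64  0.069 0.068] [[-0.765  0.045  0.642]
 [ 0.035  0.999 -0.028]
 [-0.643  0.001 -0.766]] 0.013783959141544103 54.998377561569214 [-0.394  0.356 -3.319] [ 0.152  1.208 -0.022] [ -1.178  31.727 -20.228 128.059 128.535  27.983 -51.657]
```

View pics/l5.png

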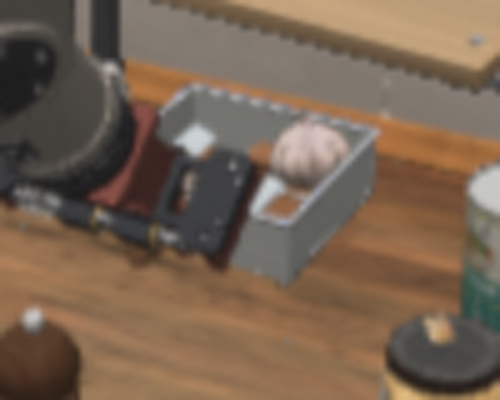

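Call:
{"api": "apply_moves", "payload": {
  "moves": [
    [[-1,0.01,0,-0.02,0,0,0],[-1,0.01,0,-0.05,0,0,0],[-1,0.03,0,-0.08,0,0,0],[-1,0.03,0.01,-0.11,0,0,0],[-1,0.05,0,-0.14,0,0,0],[-1,0.04,0,-0.15,0,0,0],[-1,0.06,0.01,-0.16,0,0,0],[-1,0.05,0,-0.18,0,0,0],[-1,0.06,0,-0.19,0,0,0],[-1,0.06,0.01,-0.19,0,0,0]]
  ]
}}

```text
time_s: 10.75
ee_pos: [0.5943, 0.072, 0.0971]
eef_rot: [[-0.765, 0.045, 0.642], [0.035, 0.999, -0.029], [-0.642, 0.0, -0.766]]
ft_force: [0.0, -0.0, -1.8]
grip_width: 0.0135
grasp_force: 55.0
```

Call:
{"api": "apply_moves", "payload": {
  "moves": [
    [[-1,0.06,0,-0.19,0,0,0],[-1,0.06,0.01,-0.18,0,0,0],[-1,0.06,0,-0.18,0,0,0],[-1,0.05,0,-0.17,0,0,0],[-1,0.05,0.01,-0.15,0,0,0],[-1,0.04,0,-0.13,0,0,0],[-1,0.04,0,-0.11,0,0,0],[-1,0.03,0.01,-0.09,0,0,0],[-1,0.01,0,-0.05,0,0,0],[-1,0.01,0,-0.02,0,0,0]]
  ]
}}

```text
time_s: 11.75
ee_pos: [0.5498, 0.0753, 0.1252]
eef_rot: [[-0.765, 0.045, 0.642], [0.035, 0.999, -0.029], [-0.643, 0.0, -0.766]]
ft_force: [-0.1, -0.5, -2.7]
grip_width: 0.0141
grasp_force: 55.0
```

Run:
```python
from p import *
print(s["ee_pos"],s["eef_rot"],s["grip_width"],s["ft_force"],s["qpos"])
c=rows(cur,pose((.46,.13,.185),-2.6,40),20,-1)
c=rows(c,pose((.42,.407,.185),-2.6,40),40,-1)
```

```text
[0.55  0.075 0.125] [[-0.765  0.045  0.642]
 [ 0.035  0.999 -0.029]
 [-0.643  0.    -0.766]] 0.014055455670826375 [-0.1   -0.492 -2.692] [ -4.221  19.109 -21.855 137.877 119.7    26.538 -49.802]
[[[-1,0.01,0.01,-0.02,0,0,0],[-1,0.01,0.03,-0.05,0,0,0],[-1,0.03,0.04,-0.09,0,0,0],[-1,0.03,0.05,-0.11,0,0,0],[-1,0.05,0.07,-0.14,0,0,0],[-1,0.04,0.07,-0.16,0,0,0],[-1,0.06,0.09,-0.17,0,0,0],[-1,0.05,0.09,-0.18,0,0,0],[-1,0.06,0.09,-0.2,0,0,0],[-1,0.06,0.09,-0.19,0,0,0]]]
[[[-1,0.06,0.1,-0.2,0,0,0],[-1,0.06,0.09,-0.19,0,0,0],[-1,0.06,0.09,-0.19,0,0,0],[-1,0.05,0.08,-0.17,0,0,0],[-1,0.05,0.08,-0.16,0,0,0],[-1,0.04,0.06,-0.13,0,0,0],[-1,0.04,0.06,-0.12,0,0,0],[-1,0.02,0.04,-0.08,0,0,0],[-1,0.02,0.03,-0.06,0,0,0],[-1,0.01,0.01,-0.02,0,0,0]]]
max [0.06 0.1  0.2  0.   0.   0.  ]
[[[-1,0,0.01,0,0,0,0],[-1,0.01,0.04,-0.01,0,0,0],[-1,0.01,0.06,0,0,0,0],[-1,0.01,0.08,-0.01,0,0,0],[-1,0.01,0.11,-0.02,0,0,0],[-1,0.02,0.12,-0.01,0,0,0],[-1,0.02,0.14,-0.02,0,0,0],[-1,0.02,0.15,-0.02,0,0,0],[-1,0.03,0.18,-0.02,0,0,0],[-1,0.03,0.18,-0.02,0,0,0]]]
[[[-1,0.03,0.2,-0.02,0,0,0],[-1,0.03,0.21,-0.03,0,0,0],[-1,0.03,0.23,-0.03,0,0,0],[-1,0.03,0.23,-0.03,0,0,0],[-1,0.04,0.23,-0.02,0,0,0],[-1,0.03,0.25,-0.03,0,0,0],[-1,0.04,0.25,-0.03,0,0,0],[-1,0.04,0.25,-0.03,0,0,0],[-1,0.03,0.26,-0.04,0,0,0],[-1,0.04,0.25,-0.03,0,0,0]]]
[[[-1,0.04,0.26,-0.03,0,0,0],[-1,0.04,0.26,-0.03,0,0,0],[-1,0.03,0.25,-0.03,0,0,0],[-1,0.04,0.25,-0.03,0,0,0],[-1,0.04,0.25,-0.03,0,0,0],[-1,0.03,0.23,-0.03,0,0,0],[-1,0.03,0.23,-0.03,0,0,0],[-1,0.04,0.23,-0.02,0,0,0],[-1,0.03,0.21,-0.03,0,0,0],[-1,0.03,0.2,-0.02,0,0,0]]]
[[[-1,0.02,0.18,-0.03,0,0,0],[-1,0.03,0.17,-0.02,0,0,0],[-1,0.02,0.16,-0.02,0,0,0],[-1,0.02,0.14,-0.01,0,0,0],[-1,0.02,0.12,-0.02,0,0,0],[-1,0.01,0.11,-0.01,0,0,0],[-1,0.02,0.08,-0.01,0,0,0],[-1,0.01,0.06,-0.01,0,0,0],[-1,0,0.04,0,0,0,0],[-1,0,0.01,0,0,0,0]]]
max [0.04 0.26 0.04 0.   0.   0.  ]
```

Run:
```python
from p import *
c=rows(cur,pose((.56,.14,.18),-2.6,40),20,-1)
c=rows(c,pose((.48,.26,.185),-2.6,40),30,-1)
```

```text
[[[-1,-0.01,0.01,-0.01,0,0,0],[-1,-0.02,0.04,-0.02,0,0,0],[-1,-0.03,0.05,-0.03,0,0,0],[-1,-0.05,0.07,-0.04,0,0,0],[-1,-0.05,0.08,-0.05,0,0,0],[-1,-0.06,0.1,-0.05,0,0,0],[-1,-0.07,0.11,-0.06,0,0,0],[-1,-0.07,0.11,-0.07,0,0,0],[-1,-0.07,0.12,-0.07,0,0,0],[-1,-0.08,0.12,-0.07,0,0,0]]]
[[[-1,-0.08,0.13,-0.07,0,0,0],[-1,-0.07,0.12,-0.06,0,0,0],[-1,-0.07,0.11,-0.07,0,0,0],[-1,-0.07,0.11,-0.06,0,0,0],[-1,-0.06,0.09,-0.06,0,0,0],[-1,-0.05,0.09,-0.04,0,0,0],[-1,-0.05,0.07,-0.05,0,0,0],[-1,-0.03,0.05,-0.03,0,0,0],[-1,-0.02,0.04,-0.01,0,0,0],[-1,-0.01,0.01,-0.01,0,0,0]]]
max [0.08 0.13 0.07 0.   0.   0.  ]
[[[-1,0.01,0.01,0,0,0,0],[-1,0.01,0.03,-0.02,0,0,0],[-1,0.02,0.04,-0.02,0,0,0],[-1,0.04,0.06,-0.03,0,0,0],[-1,0.04,0.08,-0.04,0,0,0],[-1,0.04,0.08,-0.04,0,0,0],[-1,0.05,0.1,-0.05,0,0,0],[-1,0.06,0.11,-0.06,0,0,0],[-1,0.07,0.12,-0.06,0,0,0],[-1,0.06,0.12,-0.06,0,0,0]]]
[[[-1,0.07,0.14,-0.07,0,0,0],[-1,0.08,0.13,-0.07,0,0,0],[-1,0.07,0.14,-0.07,0,0,0],[-1,0.08,0.15,-0.07,0,0,0],[-1,0.08,0.14,-0.07,0,0,0],[-1,0.08,0.15,-0.08,0,0,0],[-1,0.07,0.14,-0.07,0,0,0],[-1,0.08,0.14,-0.07,0,0,0],[-1,0.07,0.14,-0.07,0,0,0],[-1,0.07,0.13,-0.07,0,0,0]]]
[[[-1,0.07,0.13,-0.06,0,0,0],[-1,0.06,0.12,-0.06,0,0,0],[-1,0.06,0.1,-0.05,0,0,0],[-1,0.05,0.1,-0.05,0,0,0],[-1,0.05,0.09,-0.05,0,0,0],[-1,0.04,0.07,-0.04,0,0,0],[-1,0.03,0.06,-0.03,0,0,0],[-1,0.03,0.05,-0.02,0,0,0],[-1,0.01,0.03,-0.01,0,0,0],[-1,0.01,0.01,-0.01,0,0,0]]]
max [0.08 0.15 0.08 0.   0.   0.  ]
```

Call:
{"api": "apply_moves", "payload": {
  "moves": [
    [[-1,-0.01,0.01,-0.01,0,0,0],[-1,-0.02,0.04,-0.02,0,0,0],[-1,-0.03,0.05,-0.03,0,0,0],[-1,-0.05,0.07,-0.04,0,0,0],[-1,-0.05,0.08,-0.05,0,0,0],[-1,-0.06,0.1,-0.05,0,0,0],[-1,-0.07,0.11,-0.06,0,0,0],[-1,-0.07,0.11,-0.07,0,0,0],[-1,-0.07,0.12,-0.07,0,0,0],[-1,-0.08,0.12,-0.07,0,0,0]]
  ]
}}

```text
time_s: 12.75
ee_pos: [0.5549, 0.108, 0.153]
eef_rot: [[-0.765, 0.045, 0.642], [0.035, 0.999, -0.028], [-0.643, 0.001, -0.766]]
ft_force: [-1.1, -0.5, -3.4]
grip_width: 0.0139
grasp_force: 55.0
```

Call:
{"api": "apply_moves", "payload": {
  "moves": [
    [[-1,-0.08,0.13,-0.07,0,0,0],[-1,-0.07,0.12,-0.06,0,0,0],[-1,-0.07,0.11,-0.07,0,0,0],[-1,-0.07,0.11,-0.06,0,0,0],[-1,-0.06,0.09,-0.06,0,0,0],[-1,-0.05,0.09,-0.04,0,0,0],[-1,-0.05,0.07,-0.05,0,0,0],[-1,-0.03,0.05,-0.03,0,0,0],[-1,-0.02,0.04,-0.01,0,0,0],[-1,-0.01,0.01,-0.01,0,0,0]]
  ]
}}

```text
time_s: 13.75
ee_pos: [0.5602, 0.1402, 0.1799]
eef_rot: [[-0.766, 0.045, 0.642], [0.035, 0.999, -0.028], [-0.642, 0.001, -0.766]]
ft_force: [0.3, -0.1, -2.7]
grip_width: 0.0136
grasp_force: 55.0
```

Run:
```python
from p import *
print(s["ee_pos"],s["eef_rot"],s["qpos"],s["joint_vel"],s["ft_force"])
```

```text
[0.56 0.14 0.18] [[-0.766  0.045  0.642]
 [ 0.035  0.999 -0.028]
 [-0.642  0.001 -0.766]] [-14.249  13.833 -19.564 132.46   91.845  25.879 -28.186] [-0.195 -0.495  0.104 -0.25  -2.069  0.128  1.933] [ 0.335 -0.051 -2.68 ]
```

Call:
{"api": "apply_moves", "payload": {
  "moves": [
    [[-1,0.01,0.01,0,0,0,0],[-1,0.01,0.03,-0.02,0,0,0],[-1,0.02,0.04,-0.02,0,0,0],[-1,0.04,0.06,-0.03,0,0,0],[-1,0.04,0.08,-0.04,0,0,0],[-1,0.04,0.08,-0.04,0,0,0],[-1,0.05,0.1,-0.05,0,0,0],[-1,0.06,0.11,-0.06,0,0,0],[-1,0.07,0.12,-0.06,0,0,0],[-1,0.06,0.12,-0.06,0,0,0]]
  ]
}}

```text
time_s: 14.75
ee_pos: [0.5391, 0.1715, 0.1812]
eef_rot: [[-0.766, 0.045, 0.642], [0.035, 0.999, -0.028], [-0.642, 0.001, -0.766]]
ft_force: [-0.7, 0.5, -2.7]
grip_width: 0.0141
grasp_force: 55.0
```

Call:
{"api": "apply_moves", "payload": {
  "moves": [
    [[-1,0.07,0.14,-0.07,0,0,0],[-1,0.08,0.13,-0.07,0,0,0],[-1,0.07,0.14,-0.07,0,0,0],[-1,0.08,0.15,-0.07,0,0,0],[-1,0.08,0.14,-0.07,0,0,0],[-1,0.08,0.15,-0.08,0,0,0],[-1,0.07,0.14,-0.07,0,0,0],[-1,0.08,0.14,-0.07,0,0,0],[-1,0.07,0.14,-0.07,0,0,0],[-1,0.07,0.13,-0.07,0,0,0]]
  ]
}}

```text
time_s: 15.75
ee_pos: [0.5005, 0.2293, 0.1838]
eef_rot: [[-0.766, 0.045, 0.642], [0.035, 0.999, -0.028], [-0.642, 0.001, -0.766]]
ft_force: [-0.4, -0.4, -2.6]
grip_width: 0.0138
grasp_force: 55.0
```

Call:
{"api": "apply_moves", "payload": {
  "moves": [
    [[-1,0.07,0.13,-0.06,0,0,0],[-1,0.06,0.12,-0.06,0,0,0],[-1,0.06,0.1,-0.05,0,0,0],[-1,0.05,0.1,-0.05,0,0,0],[-1,0.05,0.09,-0.05,0,0,0],[-1,0.04,0.07,-0.04,0,0,0],[-1,0.03,0.06,-0.03,0,0,0],[-1,0.03,0.05,-0.02,0,0,0],[-1,0.01,0.03,-0.01,0,0,0],[-1,0.01,0.01,-0.01,0,0,0]]
  ]
}}

```text
time_s: 16.75
ee_pos: [0.4799, 0.2602, 0.1849]
eef_rot: [[-0.766, 0.045, 0.642], [0.035, 0.999, -0.029], [-0.642, 0.001, -0.766]]
ft_force: [-0.6, 0.8, -2.6]
grip_width: 0.0135
grasp_force: 55.0
```

Run:
```python
from p import *
print(s["ee_pos"],s["eef_rot"],s["qpos"],s["joint_vel"],s["ft_force"])
c=rows(cur,pose((.418,.407,.185),-2.6,40),30,-1)
B=vision.grab_frame("top");cv2.imwrite("pics/b6.png",cv2.resize(B["img"][160:340,40:340,::-1],(750,450)))
```

```text
[0.48  0.26  0.185] [[-0.766  0.045  0.642]
 [ 0.035  0.999 -0.029]
 [-0.642  0.001 -0.766]] [-27.47   14.193 -28.742 131.843  78.401  40.142 -32.306] [-0.528 -0.267 -0.273  0.145 -0.499  0.551 -0.273] [-0.598  0.804 -2.564]
[[[-1,0,0.01,0,0,0,0],[-1,0.02,0.04,-0.01,0,0,0],[-1,0.02,0.05,-0.02,0,0,0],[-1,0.02,0.07,-0.02,0,0,0],[-1,0.04,0.1,-0.03,0,0,0],[-1,0.04,0.1,-0.03,0,0,0],[-1,0.04,0.13,-0.04,0,0,0],[-1,0.05,0.13,-0.04,0,0,0],[-1,0.05,0.15,-0.05,0,0,0],[-1,0.06,0.15,-0.05,0,0,0]]]
[[[-1,0.06,0.17,-0.05,0,0,0],[-1,0.06,0.17,-0.05,0,0,0],[-1,0.07,0.17,-0.05,0,0,0],[-1,0.06,0.18,-0.06,0,0,0],[-1,0.07,0.18,-0.05,0,0,0],[-1,0.06,0.18,-0.06,0,0,0],[-1,0.07,0.18,-0.05,0,0,0],[-1,0.06,0.17,-0.05,0,0,0],[-1,0.06,0.17,-0.06,0,0,0],[-1,0.06,0.16,-0.05,0,0,0]]]
[[[-1,0.06,0.16,-0.04,0,0,0],[-1,0.05,0.14,-0.05,0,0,0],[-1,0.05,0.14,-0.04,0,0,0],[-1,0.04,0.12,-0.04,0,0,0],[-1,0.04,0.11,-0.03,0,0,0],[-1,0.04,0.09,-0.03,0,0,0],[-1,0.02,0.07,-0.02,0,0,0],[-1,0.02,0.06,-0.02,0,0,0],[-1,0.02,0.03,-0.01,0,0,0],[-1,0,0.02,0,0,0,0]]]
max [0.07 0.18 0.06 0.   0.   0.  ]
```

View pics/b6.png

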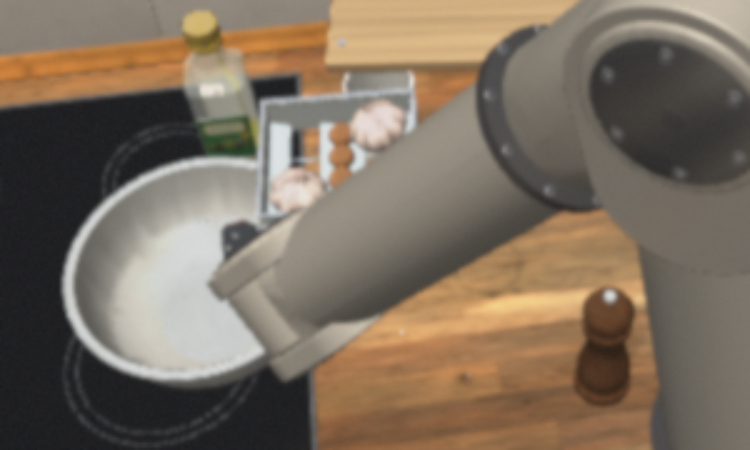

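Run:
```python
from p import *
c=rows(cur,pose((.44,.285,.185),-2.6,40),10,-1)
c=rows(c,pose((.418,.407,.185),-2.6,40),20,-1)
```

```text
[[[-1,0.02,0.02,-0.02,0,0,0],[-1,0.06,0.04,-0.05,0,0,0],[-1,0.09,0.06,-0.07,0,0,0],[-1,0.11,0.08,-0.09,0,0,0],[-1,0.11,0.09,-0.1,0,0,0],[-1,0.12,0.08,-0.1,0,0,0],[-1,0.1,0.08,-0.09,0,0,0],[-1,0.09,0.06,-0.07,0,0,0],[-1,0.06,0.05,-0.05,0,0,0],[-1,0.02,0.01,-0.02,0,0,0]]]
max [0.12 0.09 0.1  0.   0.   0.  ]
[[[-1,0,0.02,0,0,0,0],[-1,0.01,0.06,-0.01,0,0,0],[-1,0.02,0.1,-0.02,0,0,0],[-1,0.03,0.13,-0.02,0,0,0],[-1,0.02,0.16,-0.02,0,0,0],[-1,0.03,0.18,-0.02,0,0,0],[-1,0.04,0.2,-0.03,0,0,0],[-1,0.04,0.21,-0.03,0,0,0],[-1,0.04,0.23,-0.04,0,0,0],[-1,0.03,0.22,-0.03,0,0,0]]]
[[[-1,0.04,0.23,-0.03,0,0,0],[-1,0.04,0.22,-0.03,0,0,0],[-1,0.04,0.21,-0.04,0,0,0],[-1,0.03,0.2,-0.02,0,0,0],[-1,0.04,0.18,-0.03,0,0,0],[-1,0.02,0.16,-0.02,0,0,0],[-1,0.03,0.13,-0.02,0,0,0],[-1,0.01,0.1,-0.02,0,0,0],[-1,0.02,0.06,-0.01,0,0,0],[-1,0,0.03,0,0,0,0]]]
max [0.04 0.23 0.04 0.   0.   0.  ]
```

Call:
{"api": "apply_moves", "payload": {
  "moves": [
    [[-1,0.02,0.02,-0.02,0,0,0],[-1,0.06,0.04,-0.05,0,0,0],[-1,0.09,0.06,-0.07,0,0,0],[-1,0.11,0.08,-0.09,0,0,0],[-1,0.11,0.09,-0.1,0,0,0],[-1,0.12,0.08,-0.1,0,0,0],[-1,0.1,0.08,-0.09,0,0,0],[-1,0.09,0.06,-0.07,0,0,0],[-1,0.06,0.05,-0.05,0,0,0],[-1,0.02,0.01,-0.02,0,0,0]]
  ]
}}

```text
time_s: 17.8
ee_pos: [0.4397, 0.2852, 0.1851]
eef_rot: [[-0.766, 0.044, 0.642], [0.034, 0.999, -0.028], [-0.642, 0.001, -0.766]]
ft_force: [0.5, 0.4, -2.9]
grip_width: 0.0137
grasp_force: 55.0
```

Call:
{"api": "apply_moves", "payload": {
  "moves": [
    [[-1,0,0.02,0,0,0,0],[-1,0.01,0.06,-0.01,0,0,0],[-1,0.02,0.1,-0.02,0,0,0],[-1,0.03,0.13,-0.02,0,0,0],[-1,0.02,0.16,-0.02,0,0,0],[-1,0.03,0.18,-0.02,0,0,0],[-1,0.04,0.2,-0.03,0,0,0],[-1,0.04,0.21,-0.03,0,0,0],[-1,0.04,0.23,-0.04,0,0,0],[-1,0.03,0.22,-0.03,0,0,0]]
  ]
}}

```text
time_s: 18.8
ee_pos: [0.4289, 0.3468, 0.1852]
eef_rot: [[-0.766, 0.045, 0.642], [0.035, 0.999, -0.028], [-0.642, 0.001, -0.766]]
ft_force: [-0.5, 0.5, -2.9]
grip_width: 0.0138
grasp_force: 55.0
```

Call:
{"api": "apply_moves", "payload": {
  "moves": [
    [[-1,0.04,0.23,-0.03,0,0,0],[-1,0.04,0.22,-0.03,0,0,0],[-1,0.04,0.21,-0.04,0,0,0],[-1,0.03,0.2,-0.02,0,0,0],[-1,0.04,0.18,-0.03,0,0,0],[-1,0.02,0.16,-0.02,0,0,0],[-1,0.03,0.13,-0.02,0,0,0],[-1,0.01,0.1,-0.02,0,0,0],[-1,0.02,0.06,-0.01,0,0,0],[-1,0,0.03,0,0,0,0]]
  ]
}}

```text
time_s: 19.8
ee_pos: [0.4179, 0.4072, 0.1849]
eef_rot: [[-0.766, 0.045, 0.642], [0.035, 0.999, -0.029], [-0.642, 0.0, -0.766]]
ft_force: [0.9, 0.1, -2.3]
grip_width: 0.0138
grasp_force: 55.0
```

Run:
```python
from p import *
print(s["ee_pos"],s["eef_rot"],s["qpos"],s["joint_vel"],s["ft_force"])
B=vision.grab_frame("top");cv2.imwrite("pics/b7.png",cv2.resize(B["img"][160:340,20:260,::-1],(800,600)))
f=s["ee_pos"]+.105*np.array([.999,-.045,0])+[0,0,-.042];print(f)
for n in("walnut0","garlic_a","sieve"):
    for r in spotter.trace(n,B)[:5]:print(n,r["confidence"],r["centre"],r["mask"].sum())
```

```text
[0.418 0.407 0.185] [[-0.766  0.045  0.642]
 [ 0.035  0.999 -0.029]
 [-0.642  0.    -0.766]] [-40.902  22.337 -34.854 121.486  70.443  55.386 -36.437] [-0.387  0.766  0.111 -1.154 -0.126  1.007  0.385] [ 0.904  0.119 -2.251]
[0.523 0.402 0.143]
garlic_a 0.7 [189.9, 265.0] 294
garlic_a 0.48 [87.8, 258.5] 76
sieve 0.93 [92.9, 235.9] 977
sieve 0.51 [409.8, 247.1] 3852
```

View pics/b7.png

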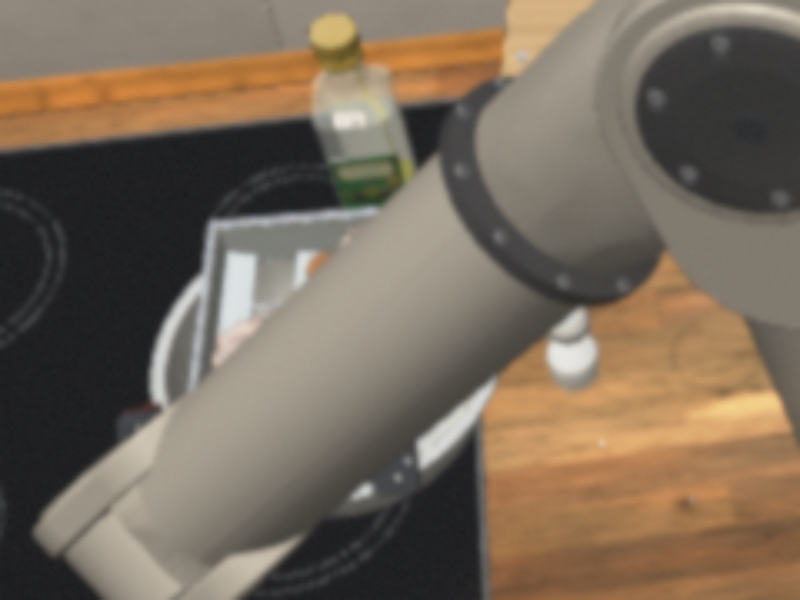

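Call:
{"api": "apply_moves", "payload": {
  "moves": [
    [[-1,0,0.6,0,0,0,0],[-1,0,-1,0,0,0,0],[-1,0,-0.25,0,0,0,0],[-1,0,1,0,0,0,0],[-1,0,0.25,0,0,0,0],[-1,0,-1,0,0,0,0],[-1,0,-0.25,0,0,0,0],[-1,0,1,0,0,0,0],[-1,0,-0.35,0,0,0,0],[-1,0,0,0,0,0,0]]
  ]
}}

```text
time_s: 21.0
ee_pos: [0.4181, 0.4064, 0.1849]
eef_rot: [[-0.765, 0.046, 0.642], [0.035, 0.999, -0.03], [-0.643, -0.0, -0.766]]
ft_force: [0.2, -0.5, -2.9]
grip_width: 0.0137
grasp_force: 55.0
```

```bash
cat > look.py <<'E'
from p import *
print(s["time_s"],s["ee_pos"],s["eef_rot"][:,1],s["qpos"],s["ft_force"],s["ft_torque"],s["grip_width"])
A=vision.grab_frame("scene");B=vision.grab_frame("top")
for k,f in(("s",A),("t",B)):
  for n in("walnut0","garlic_a"):
    for r in spotter.trace(n,f)[:5]:print(k,n,round(r["confidence"],2),r["centre"],r["mask"].sum())
a=cv2.resize(A["img"][170:260,120:240,::-1],None,fx=4,fy=4,interpolation=cv2.INTER_CUBIC)
b=cv2.resize(B["img"][200:290,60:140,::-1],None,fx=4,fy=4,interpolation=cv2.INTER_CUBIC)
cv2.imwrite("pics/k%d.png"%(s["time_s"]*10),np.hstack([a,b]));print("pics/k%d.png"%(s["time_s"]*10))
E
python3 look.py
```

```text
21.0 [0.418 0.406 0.185] [ 0.046  0.999 -0.   ] [-40.683  22.355 -35.069 121.533  70.493  55.482 -36.466] [ 0.22  -0.462 -2.908] [ 0.056  1.088 -0.061] 0.013670650803793196
s garlic_a 0.76 [164.7, 186.2] 184
s garlic_a 0.53 [349.3, 228.8] 826
t garlic_a 0.96 [99.9, 243.0] 481
t garlic_a 0.49 [87.5, 263.1] 64
pics/k210.png
```

Call:
{"api": "apply_moves", "payload": {
  "moves": [
    [[-1,0,0.65,0,0,0,0],[-1,0,-1,0,0,0,0],[-1,0,-0.3,0,0,0,0],[-1,0,1,0,0,0,0],[-1,0,0.3,0,0,0,0],[-1,0,-1,0,0,0,0],[-1,0,-0.3,0,0,0,0],[-1,0,1,0,0,0,0],[-1,0,-0.35,0,0,0,0],[-1,0,0,0,0,0,0]]
  ]
}}

```text
time_s: 22.3
ee_pos: [0.418, 0.4065, 0.1849]
eef_rot: [[-0.766, 0.046, 0.642], [0.035, 0.999, -0.029], [-0.642, -0.0, -0.766]]
ft_force: [0.6, -1.7, -2.5]
grip_width: 0.0138
grasp_force: 55.0
```

```bash
python3 look.py
```

```text
22.3 [0.418 0.406 0.185] [ 0.046  0.999 -0.   ] [-40.492  22.408 -35.313 121.517  70.554  55.573 -36.489] [ 0.645 -1.666 -2.456] [ 0.026  1.08  -0.045] 0.013806222059613115
s garlic_a 0.67 [165.8, 185.7] 161
s garlic_a 0.28 [201.1, 180.9] 1072
t walnut0 0.32 [75.1, 278.6] 695
t garlic_a 0.92 [95.2, 242.0] 411
t garlic_a 0.46 [84.5, 264.1] 56
pics/k223.png
```

View pics/k223.png

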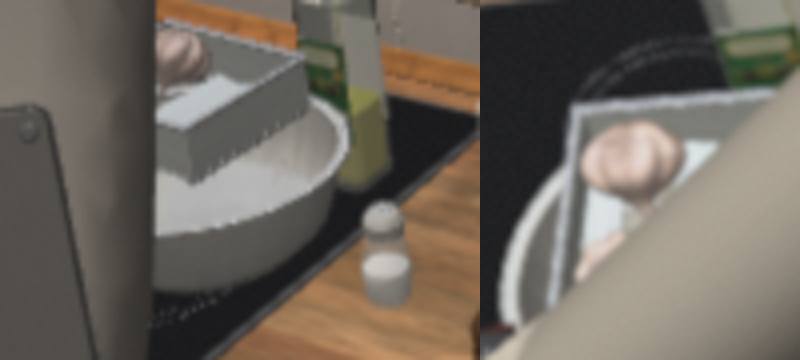

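Call:
{"api": "apply_moves", "payload": {
  "moves": [
    [[-1,0,0.75,0,0,0,0],[-1,0,-1,0,0,0,0],[-1,0,-0.5,0,0,0,0],[-1,0,1,0,0,0,0],[-1,0,0.5,0,0,0,0],[-1,0,-1,0,0,0,0],[-1,0,-0.5,0,0,0,0],[-1,0,1,0,0,0,0],[-1,0,0.5,0,0,0,0],[-1,0,-1,0,0,0,0]]
  ]
}}

```text
time_s: 23.6
ee_pos: [0.4166, 0.406, 0.1856]
eef_rot: [[-0.767, 0.038, 0.64], [0.035, 0.999, -0.017], [-0.64, 0.009, -0.768]]
ft_force: [0.2, -0.3, -0.8]
grip_width: 0.0138
grasp_force: 55.0
```

Call:
{"api": "apply_moves", "payload": {
  "moves": [
    [[-1,0,-0.5,0,0,0,0],[-1,0,1,0,0,0,0],[-1,0,0.5,0,0,0,0],[-1,0,-1,0,0,0,0],[-1,0,-0.5,0,0,0,0],[-1,0,1,0,0,0,0],[-1,0,-0.25,0,0,0,0],[-1,0,0,0,0,0,0],[-1,0,0,0,0,0,0],[-1,0,0,0,0,0,0]]
  ]
}}

```text
time_s: 24.6
ee_pos: [0.4182, 0.4069, 0.1851]
eef_rot: [[-0.765, 0.045, 0.642], [0.035, 0.999, -0.029], [-0.643, 0.0, -0.766]]
ft_force: [0.5, 0.3, -2.8]
grip_width: 0.014
grasp_force: 55.0
```

```bash
cat > look2.py <<'E'
from p import *
F=[];T=[];P=[]
for i in range(10):
    P.append(vision.grab_frame("scene" if i%2 else "top"));q=monitor.state();F.append(q["ft_force"]);T.append(q["ft_torque"])
print(q["time_s"],q["ee_pos"],np.mean(F,0),np.std(F,0),np.mean(T,0))
B=P[-2];A=P[-1]
for k,f in(("s",A),("t",B)):
  for n in("walnut0","garlic_a","sieve"):
    for r in spotter.trace(n,f)[:5]:print(k,n,round(r["confidence"],2),r["centre"],r["mask"].sum())
# walnut-coloured pixels in the top view within sieve area
h=cv2.cvtColor(B["img"],cv2.COLOR_RGB2HSV)[200:290,60:140];m=(h[...,1]>110)&(h[...,0]<16)&(h[...,2]>80)
print("brown",m.sum(),np.argwhere(m)[:5]+[200,60])
cv2.imwrite("pics/kk.png",np.hstack([cv2.resize(f["img"][c[1]:c[1]+90,c[0]:c[0]+95,::-1],None,fx=4,fy=4,interpolation=cv2.INTER_CUBIC) for f,c in((A,(140,170)),(B,(60,200)))]))
E
python3 look2.py
```

```text
25.1 [0.418 0.407 0.185] [-0.142  0.215 -2.161] [0.355 0.324 0.486] [ 0.066  1.143 -0.002]
s garlic_a 0.61 [173.4, 185.8] 224
s sieve 0.82 [175.0, 193.8] 843
s sieve 0.53 [400.5, 298.7] 3587
t walnut0 0.54 [297.0, 127.5] 6658
t garlic_a 0.6 [85.8, 265.4] 55
t garlic_a 0.49 [111.9, 236.1] 216
t sieve 0.73 [90.8, 236.6] 908
brown 0 []
```

Call:
{"api": "apply_moves", "payload": {
  "moves": [
    [[-1,0,0.75,0,0,0,0],[-1,0,-1,0,0,0,0],[-1,0,-0.5,0,0,0,0],[-1,0,1,0,0,0,0],[-1,0,0.5,0,0,0,0],[-1,0,-1,0,0,0,0],[-1,0,-0.5,0,0,0,0],[-1,0,1,0,0,0,0],[-1,0,0.5,0,0,0,0],[-1,0,-1,0,0,0,0]]
  ]
}}

```text
time_s: 26.4
ee_pos: [0.4166, 0.4058, 0.1855]
eef_rot: [[-0.767, 0.038, 0.64], [0.035, 0.999, -0.017], [-0.64, 0.009, -0.768]]
ft_force: [-0.1, -1.3, -0.9]
grip_width: 0.0138
grasp_force: 55.0
```

Call:
{"api": "apply_moves", "payload": {
  "moves": [
    [[-1,0,-0.5,0,0,0,0],[-1,0,1,0,0,0,0],[-1,0,0.5,0,0,0,0],[-1,0,-1,0,0,0,0],[-1,0,-0.5,0,0,0,0],[-1,0,1,0,0,0,0],[-1,0,0.5,0,0,0,0],[-1,0,-1,0,0,0,0],[-1,0,0.25,0,0,0,0],[-1,0,0,0,0,0,0]]
  ]
}}

```text
time_s: 27.4
ee_pos: [0.4181, 0.4071, 0.185]
eef_rot: [[-0.765, 0.045, 0.642], [0.035, 0.999, -0.028], [-0.643, 0.0, -0.766]]
ft_force: [0.7, 1.7, -1.3]
grip_width: 0.0139
grasp_force: 55.0
```

Run:
```python
from p import *
c=rows(cur,pose((.425,.407,.31),-2.6,40),16,-1)
```

```text
[[[-1,-0.02,0,-0.03,0,0,0],[-1,-0.07,0,-0.07,0,0,0],[-1,-0.11,0,-0.11,0,0,0],[-1,-0.13,0,-0.15,0,0,0],[-1,-0.17,0,-0.17,0,0,0],[-1,-0.18,0,-0.19,0,0,0],[-1,-0.19,0,-0.21,0,0,0],[-1,-0.2,0,-0.21,0,0,0],[-1,-0.2,0,-0.21,0,0,0],[-1,-0.19,0,-0.21,0,0,0]]]
[[[-1,-0.18,0,-0.19,0,0,0],[-1,-0.17,0,-0.18,0,0,0],[-1,-0.13,0.01,-0.14,0,0,0],[-1,-0.11,0,-0.12,0,0,0],[-1,-0.07,0,-0.07,0,0,0],[-1,-0.02,0,-0.02,0,0,0]]]
max [0.2  0.01 0.21 0.   0.   0.  ]
```

Call:
{"api": "apply_moves", "payload": {
  "moves": [
    [[-1,-0.02,0,-0.03,0,0,0],[-1,-0.07,0,-0.07,0,0,0],[-1,-0.11,0,-0.11,0,0,0],[-1,-0.13,0,-0.15,0,0,0],[-1,-0.17,0,-0.17,0,0,0],[-1,-0.18,0,-0.19,0,0,0],[-1,-0.19,0,-0.21,0,0,0],[-1,-0.2,0,-0.21,0,0,0],[-1,-0.2,0,-0.21,0,0,0],[-1,-0.19,0,-0.21,0,0,0]]
  ]
}}

```text
time_s: 28.4
ee_pos: [0.4228, 0.4068, 0.2718]
eef_rot: [[-0.765, 0.045, 0.642], [0.035, 0.999, -0.028], [-0.643, 0.001, -0.766]]
ft_force: [0.6, 0.1, -2.3]
grip_width: 0.0135
grasp_force: 55.0
```

Call:
{"api": "apply_moves", "payload": {
  "moves": [
    [[-1,-0.18,0,-0.19,0,0,0],[-1,-0.17,0,-0.18,0,0,0],[-1,-0.13,0.01,-0.14,0,0,0],[-1,-0.11,0,-0.12,0,0,0],[-1,-0.07,0,-0.07,0,0,0],[-1,-0.02,0,-0.02,0,0,0],[-1,0,0,0,0,0,0]]
  ]
}}

```text
time_s: 29.1
ee_pos: [0.425, 0.4071, 0.3098]
eef_rot: [[-0.766, 0.045, 0.642], [0.035, 0.999, -0.029], [-0.642, 0.0, -0.766]]
ft_force: [0.7, 0.6, -2.3]
grip_width: 0.0133
grasp_force: 55.0
```

```bash
python3 look2.py
python3 - <<'E'
from p import *
A=vision.grab_frame("scene");B=vision.grab_frame("top")
for k,f in(("s",A),("t",B)):
    h=cv2.cvtColor(f["img"],cv2.COLOR_RGB2HSV);hull=np.zeros((420,560),np.uint8)
    pts=np.array([proj(f,(.522+.12*np.cos(a),.407+.12*np.sin(a),z)) for z in(.01,.11) for a in np.linspace(0,6.28,40)]).astype(np.int32)
    cv2.fillConvexPoly(hull,cv2.convexHull(pts),1)
    m=(h[...,1]>90)&(h[...,0]<18)&(h[...,2]>60)&(hull>0)
    n,l,st,ce=cv2.connectedComponentsWithStats(m.astype(np.uint8))
    print(k,[(st[i,4],ce[i].round()) for i in range(1,n) if st[i,4]>5])
a=cv2.resize(A["img"][140:250,120:240,::-1],None,fx=3.3,fy=3.3,interpolation=cv2.INTER_CUBIC)
b=cv2.resize(B["img"][190:300,50:170,::-1],None,fx=3.3,fy=3.3,interpolation=cv2.INTER_CUBIC)
cv2.imwrite("pics/u.png",np.hstack([a,b]))
E
```

```text
29.6 [0.425 0.407 0.31 ] [-0.075 -0.025 -2.475] [0.391 0.416 0.447] [0.111 1.128 0.   ]
s walnut0 0.59 [205.4, 182.8] 1053
s garlic_a 0.61 [165.2, 151.5] 177
s sieve 0.63 [177.1, 157.1] 690
t walnut0 0.55 [118.0, 298.5] 71
t walnut0 0.38 [119.6, 290.2] 74
t garlic_a 0.84 [105.8, 204.5] 524
t sieve 0.7 [82.4, 200.3] 1466
brown 47 [[283 117]
 [283 118]
 [284 116]
 [284 117]
 [284 118]]
s [(np.int32(67), array([197., 242.]))]
t [(np.int32(197), array([169., 287.])), (np.int32(126), array([119., 292.])), (np.int32(55), array([138., 292.]))]
```

View pics/u.png

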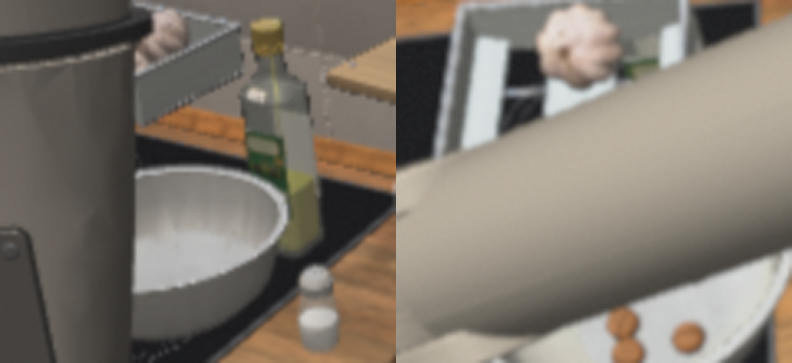

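```bash
cat > cnt.py <<'E'
from p import *
B=vision.grab_frame("top")
h=cv2.cvtColor(B["img"],cv2.COLOR_RGB2HSV);hull=np.zeros((420,560),np.uint8)
pts=np.array([proj(B,(.522+.13*np.cos(a),.407+.13*np.sin(a),.113)) for a in np.linspace(0,6.28,40)]).astype(np.int32)
cv2.fillConvexPoly(hull,cv2.convexHull(pts),1)
m=(h[...,1]>90)&(h[...,0]<18)&(h[...,2]>60)
m[:,165:]=0;m[:190]=0;m[320:]=0
n,l,st,ce=cv2.connectedComponentsWithStats(m.astype(np.uint8))
print([(st[i].tolist(),ce[i].round().tolist()) for i in range(1,n) if st[i,4]>3])
for nme in("walnut0","sieve","garlic_a"):print(nme,[(round(r["confidence"],2),r["centre"],int(r["mask"].sum())) for r in spotter.trace(nme,B)])
hu=np.argwhere(hull)
arm=(np.abs(B["img"].astype(int)[...,0]-B["img"].astype(int)[...,2])>8)&(hull>0)
print("rim rows",hu.min(0),hu.max(0))
E
python3 cnt.py
python3 - <<'E'
from p import *
c=rows(cur,pose((.47,.407,.40),-2.6,40),14,-1)
E
```

```text
[([0, 190, 70, 17, 886], [30.0, 196.0]), ([161, 190, 4, 7, 27], [162.0, 193.0]), ([115, 283, 10, 18, 126], [119.0, 292.0]), ([134, 288, 9, 9, 55], [138.0, 292.0])]
walnut0 [(0.54, [121.4, 298.3], 91), (0.51, [138.5, 295.1], 78)]
sieve []
garlic_a [(0.63, [104.6, 204.9], 518)]
rim rows [223  64] [312 172]
[[[-1,-0.03,0,-0.01,0,0,0],[-1,-0.1,0,-0.05,0,0,0],[-1,-0.14,0.01,-0.06,0,0,0],[-1,-0.19,0,-0.08,0,0,0],[-1,-0.21,0,-0.09,0,0,0],[-1,-0.24,0.01,-0.11,0,0,0],[-1,-0.24,0,-0.1,0,0,0],[-1,-0.25,0.01,-0.11,0,0,0],[-1,-0.24,0,-0.1,0,0,0],[-1,-0.21,0.01,-0.1,0,0,0]]]
[[[-1,-0.19,0,-0.08,0,0,0],[-1,-0.14,0.01,-0.06,0,0,0],[-1,-0.09,0,-0.04,0,0,0],[-1,-0.04,0,-0.01,0,0,0]]]
max [0.25 0.01 0.11 0.   0.   0.  ]
```

Call:
{"api": "apply_moves", "payload": {
  "moves": [
    [[-1,-0.03,0,-0.01,0,0,0],[-1,-0.1,0,-0.05,0,0,0],[-1,-0.14,0.01,-0.06,0,0,0],[-1,-0.19,0,-0.08,0,0,0],[-1,-0.21,0,-0.09,0,0,0],[-1,-0.24,0.01,-0.11,0,0,0],[-1,-0.24,0,-0.1,0,0,0],[-1,-0.25,0.01,-0.11,0,0,0],[-1,-0.24,0,-0.1,0,0,0],[-1,-0.21,0.01,-0.1,0,0,0]]
  ]
}}

```text
time_s: 31.2
ee_pos: [0.4615, 0.407, 0.3832]
eef_rot: [[-0.765, 0.045, 0.642], [0.035, 0.999, -0.029], [-0.643, 0.001, -0.766]]
ft_force: [-0.3, -1.0, -1.2]
grip_width: 0.014
grasp_force: 55.0
```

Call:
{"api": "apply_moves", "payload": {
  "moves": [
    [[-1,-0.19,0,-0.08,0,0,0],[-1,-0.14,0.01,-0.06,0,0,0],[-1,-0.09,0,-0.04,0,0,0],[-1,-0.04,0,-0.01,0,0,0],[-1,0,0,0,0,0,0]]
  ]
}}

```text
time_s: 31.7
ee_pos: [0.4702, 0.407, 0.3998]
eef_rot: [[-0.766, 0.045, 0.642], [0.035, 0.999, -0.029], [-0.642, 0.0, -0.766]]
ft_force: [-0.3, -0.6, -2.3]
grip_width: 0.0137
grasp_force: 55.0
```

```bash
python3 cnt.py
python3 - <<'E'
from p import *
print(s["ee_pos"],s["qpos"],s["time_s"])
A=vision.grab_frame("scene")
for n in("walnut0","garlic_a","sieve"):print(n,[(round(r["confidence"],2),r["centre"],int(r["mask"].sum())) for r in spotter.trace(n,A)])
E
```

```text
[([136, 267, 9, 8, 51], [140.0, 271.0]), ([114, 284, 11, 17, 120], [119.0, 292.0]), ([134, 288, 9, 9, 54], [138.0, 292.0])]
walnut0 [(0.63, [138.8, 271.2], 67), (0.61, [118.4, 288.2], 76), (0.55, [136.6, 292.6], 65), (0.36, [82.1, 154.9], 1423)]
sieve [(0.89, [82.8, 159.1], 1426), (0.64, [245.1, 127.8], 8051)]
garlic_a [(0.73, [94.2, 163.0], 546)]
rim rows [223  64] [312 172]
[0.47  0.407 0.4  ] [-30.159   8.968 -38.021 105.041  49.762  62.286  -1.864] 31.9
walnut0 [(0.63, [177.8, 131.2], 827)]
garlic_a [(0.52, [160.9, 121.9], 56), (0.47, [173.3, 116.3], 152), (0.44, [330.3, 264.8], 1019)]
sieve []
```

Run:
```python
from p import *
A=vision.grab_frame("scene");S=lambda u,v:(u/2.353+120,v/2.353+90)
for q in((503,188),(448,163),(383,158),(330,147)):print(atz(A,S(*q),.268))
c=rows(cur,pose((.46,.25,.45),-2.6,40),14,-1)
c=rows(c,pose((.45,-.12,.45),-2.6,40),26,-1)
```

```text
[ 0.722 -0.103  0.268]
[ 0.77  -0.006  0.268]
[0.748 0.083 0.268]
[0.754 0.171 0.268]
[[[-1,-0.01,-0.06,-0.01,0,0,0],[-1,-0.03,-0.16,-0.05,0,0,0],[-1,-0.05,-0.24,-0.06,0,0,0],[-1,-0.06,-0.32,-0.08,0,0,0],[-1,-0.07,-0.37,-0.1,0,0,0],[-1,-0.07,-0.4,-0.1,0,0,0],[-1,-0.08,-0.42,-0.11,0,0,0],[-1,-0.08,-0.42,-0.1,0,0,0],[-1,-0.08,-0.4,-0.11,0,0,0],[-1,-0.07,-0.36,-0.09,0,0,0]]]
[[[-1,-0.06,-0.32,-0.08,0,0,0],[-1,-0.05,-0.25,-0.07,0,0,0],[-1,-0.03,-0.16,-0.04,0,0,0],[-1,-0.01,-0.05,-0.01,0,0,0]]]
max [0.08 0.42 0.11 0.   0.   0.  ]
[[[-1,0,-0.04,0,0,0,0],[-1,0,-0.12,0,0,0,0],[-1,0,-0.18,0,0,0,0],[-1,-0.01,-0.25,0.01,0,0,0],[-1,0,-0.31,0,0,0,0],[-1,-0.01,-0.35,0,0,0,0],[-1,0,-0.4,0.01,0,0,0],[-1,-0.01,-0.44,0,0,0,0],[-1,-0.01,-0.47,0.01,0,0,0],[-1,0,-0.49,0,0,0,0]]]
[[[-1,-0.01,-0.52,0.01,0,0,0],[-1,-0.01,-0.53,0,0,0,0],[-1,0,-0.53,0.01,0,0,0],[-1,-0.01,-0.53,0.01,0,0,0],[-1,-0.01,-0.53,0,0,0,0],[-1,-0.01,-0.51,0.01,0,0,0],[-1,0,-0.5,0,0,0,0],[-1,-0.01,-0.47,0.01,0,0,0],[-1,0,-0.43,0,0,0,0],[-1,-0.01,-0.4,0.01,0,0,0]]]
[[[-1,-0.01,-0.36,0,0,0,0],[-1,0,-0.31,0.01,0,0,0],[-1,0,-0.24,0,0,0,0],[-1,-0.01,-0.19,0,0,0,0],[-1,0,-0.12,0,0,0,0],[-1,0,-0.04,0,0,0,0]]]
max [0.01 0.53 0.01 0.   0.   0.  ]
```

Call:
{"api": "apply_moves", "payload": {
  "moves": [
    [[-1,-0.01,-0.06,-0.01,0,0,0],[-1,-0.03,-0.16,-0.05,0,0,0],[-1,-0.05,-0.24,-0.06,0,0,0],[-1,-0.06,-0.32,-0.08,0,0,0],[-1,-0.07,-0.37,-0.1,0,0,0],[-1,-0.07,-0.4,-0.1,0,0,0],[-1,-0.08,-0.42,-0.11,0,0,0],[-1,-0.08,-0.42,-0.1,0,0,0],[-1,-0.08,-0.4,-0.11,0,0,0],[-1,-0.07,-0.36,-0.09,0,0,0]]
  ]
}}

```text
time_s: 33.15
ee_pos: [0.4618, 0.2792, 0.441]
eef_rot: [[-0.765, 0.046, 0.643], [0.036, 0.999, -0.03], [-0.643, 0.0, -0.766]]
ft_force: [0.5, 0.3, -2.5]
grip_width: 0.0134
grasp_force: 55.0
```

Call:
{"api": "apply_moves", "payload": {
  "moves": [
    [[-1,-0.06,-0.32,-0.08,0,0,0],[-1,-0.05,-0.25,-0.07,0,0,0],[-1,-0.03,-0.16,-0.04,0,0,0],[-1,-0.01,-0.05,-0.01,0,0,0]]
  ]
}}

```text
time_s: 33.55
ee_pos: [0.46, 0.2488, 0.4507]
eef_rot: [[-0.765, 0.047, 0.643], [0.036, 0.999, -0.03], [-0.643, 0.001, -0.766]]
ft_force: [0.4, 0.3, -2.1]
grip_width: 0.0137
grasp_force: 55.0
```

Run:
```python
from p import *
print(s["ee_pos"],s["qpos"],s["joint_vel"],s["time_s"])
```

```text
[0.46  0.249 0.451] [-19.999  -9.248 -29.603 114.256  33.903  52.754  21.148] [ 0.096 -0.689  0.933  0.376 -1.559 -1.115  2.554] 33.55
```

Run:
```python
from p import *
c=rows(cur,pose((.50,.08,.41),-2.6,40),18,-1)
```

```text
[[[-1,0,-0.04,0.01,0,0,0],[-1,-0.01,-0.1,0.04,0,0,0],[-1,-0.01,-0.17,0.06,0,0,0],[-1,-0.01,-0.22,0.09,0,0,0],[-1,-0.02,-0.26,0.09,0,0,0],[-1,-0.02,-0.29,0.11,0,0,0],[-1,-0.02,-0.32,0.12,0,0,0],[-1,-0.02,-0.34,0.12,0,0,0],[-1,-0.02,-0.34,0.13,0,0,0],[-1,-0.02,-0.35,0.13,0,0,-0.01]]]
[[[-1,-0.02,-0.34,0.13,0,0,0],[-1,-0.02,-0.32,0.12,0,0,0],[-1,-0.02,-0.29,0.1,0,0,0],[-1,-0.02,-0.26,0.1,0,0.01,0],[-1,-0.01,-0.22,0.08,0,0,0],[-1,-0.01,-0.17,0.06,0,0,0],[-1,-0.01,-0.1,0.04,0,0,0],[-1,0,-0.04,0.02,0,0,0]]]
max [0.02 0.35 0.13 0.   0.01 0.01]
```

Call:
{"api": "apply_moves", "payload": {
  "moves": [
    [[-1,0,-0.04,0.01,0,0,0],[-1,-0.01,-0.1,0.04,0,0,0],[-1,-0.01,-0.17,0.06,0,0,0],[-1,-0.01,-0.22,0.09,0,0,0],[-1,-0.02,-0.26,0.09,0,0,0],[-1,-0.02,-0.29,0.11,0,0,0],[-1,-0.02,-0.32,0.12,0,0,0],[-1,-0.02,-0.34,0.12,0,0,0],[-1,-0.02,-0.34,0.13,0,0,0],[-1,-0.02,-0.35,0.13,0,0,-0.01]]
  ]
}}

```text
time_s: 34.55
ee_pos: [0.4836, 0.1501, 0.4259]
eef_rot: [[-0.766, 0.045, 0.642], [0.034, 0.999, -0.029], [-0.642, -0.001, -0.766]]
ft_force: [0.3, -0.2, -1.9]
grip_width: 0.0137
grasp_force: 55.0
```

Call:
{"api": "apply_moves", "payload": {
  "moves": [
    [[-1,-0.02,-0.34,0.13,0,0,0],[-1,-0.02,-0.32,0.12,0,0,0],[-1,-0.02,-0.29,0.1,0,0,0],[-1,-0.02,-0.26,0.1,0,0.01,0],[-1,-0.01,-0.22,0.08,0,0,0],[-1,-0.01,-0.17,0.06,0,0,0],[-1,-0.01,-0.1,0.04,0,0,0],[-1,0,-0.04,0.02,0,0,0]]
  ]
}}

```text
time_s: 35.35
ee_pos: [0.5005, 0.0809, 0.4091]
eef_rot: [[-0.766, 0.044, 0.641], [0.034, 0.999, -0.029], [-0.641, -0.0, -0.767]]
ft_force: [0.3, 0.3, -3.0]
grip_width: 0.0136
grasp_force: 55.0
```

Run:
```python
from p import *
print(s["ee_pos"],s["qpos"],s["joint_vel"],s["time_s"])
c=rows(cur,pose((.50,-.14,.40),-2.6,40),20,-1)
B=vision.grab_frame("top");A=vision.grab_frame("scene")
for n in("sieve","garlic_a"):print(n,[(round(r["confidence"],2),r["centre"],int(r["mask"].sum())) for f in(A,B) for r in spotter.trace(n,f)])
```

```text
[0.501 0.081 0.409] [-15.592 -14.238 -10.066 124.056  26.393  36.928  44.752] [ 0.067  0.114  1.174  0.358 -0.573 -1.584  1.896] 35.35
[[[-1,0,-0.04,0,0,0,0],[-1,0,-0.11,0.01,0,0,0],[-1,0,-0.19,0.01,0,0,0],[-1,0,-0.23,0.01,0,0,0],[-1,0,-0.29,0.02,0,0,0],[-1,-0.01,-0.33,0.02,0,0,0],[-1,0,-0.36,0.02,0,0,0],[-1,0,-0.39,0.02,0,0,0],[-1,0,-0.41,0.03,0,-0.01,0],[-1,-0.01,-0.41,0.02,0,0,0]]]
[[[-1,0,-0.41,0.03,0,0,0],[-1,0,-0.41,0.02,0,0,0],[-1,0,-0.38,0.02,0,0,0.01],[-1,0,-0.37,0.02,0,0,0],[-1,-0.01,-0.33,0.02,0,0,0],[-1,0,-0.28,0.02,0,0,0],[-1,0,-0.24,0.02,0,0,0],[-1,0,-0.18,0.01,0,0,0],[-1,0,-0.12,0,0,0,0],[-1,0,-0.04,0,0,0,0]]]
max [0.01 0.41 0.03 0.   0.01 0.01]
sieve [(0.73, [273.1, 138.9], 1153)]
garlic_a [(0.46, [268.6, 126.3], 199), (0.73, [278.8, 300.3], 931), (0.7, [238.7, 135.4], 319)]
```

Run:
```python
from p import *
c=rows(cur,pose((.507,.02,.36),-2.6,40),10,-1)
c=rows(c,pose((.50,-.16,.36),-2.6,40),18,-1)
```

```text
[[[-1,0.02,-0.04,0.03,0,0,0],[-1,0.04,-0.12,0.08,0,0,0],[-1,0.07,-0.17,0.13,0,0,0],[-1,0.09,-0.21,0.14,0,0,0],[-1,0.09,-0.23,0.17,0,-0.01,0.01],[-1,0.09,-0.23,0.16,0,0,0],[-1,0.08,-0.2,0.15,0.01,0,0],[-1,0.07,-0.18,0.12,0,0,0],[-1,0.05,-0.11,0.08,0,0,0],[-1,0.01,-0.05,0.03,0,0,0]]]
max [0.09 0.23 0.17 0.01 0.01 0.01]
[[[-1,0,-0.04,0,0,0,0],[-1,0,-0.11,0,0,0,0],[-1,0,-0.18,0,0,0,0],[-1,0,-0.24,0,0,0,0],[-1,0,-0.28,0,0,0,0],[-1,0,-0.32,0.01,0,0,0],[-1,-0.01,-0.34,0,0,0,0],[-1,0,-0.37,0,0,0,0],[-1,0,-0.37,0,0,0,0],[-1,0,-0.37,0,0,0,0]]]
[[[-1,0,-0.37,0.01,0,0,0],[-1,0,-0.34,0,0,0,0],[-1,0,-0.32,0,0,0,0],[-1,-0.01,-0.28,0,0,0,0],[-1,0,-0.24,0,0,0,0],[-1,0,-0.17,0,0,0,0],[-1,0,-0.12,0,0,0,0],[-1,0,-0.04,0,0,0,0]]]
max [0.01 0.37 0.01 0.   0.   0.  ]
```

Call:
{"api": "apply_moves", "payload": {
  "moves": [
    [[-1,0.02,-0.04,0.03,0,0,0],[-1,0.04,-0.12,0.08,0,0,0],[-1,0.07,-0.17,0.13,0,0,0],[-1,0.09,-0.21,0.14,0,0,0],[-1,0.09,-0.23,0.17,0,-0.01,0.01],[-1,0.09,-0.23,0.16,0,0,0],[-1,0.08,-0.2,0.15,0.01,0,0],[-1,0.07,-0.18,0.12,0,0,0],[-1,0.05,-0.11,0.08,0,0,0],[-1,0.01,-0.05,0.03,0,0,0]]
  ]
}}

```text
time_s: 36.65
ee_pos: [0.5068, 0.0188, 0.3595]
eef_rot: [[-0.766, 0.046, 0.641], [0.035, 0.999, -0.03], [-0.642, -0.001, -0.767]]
ft_force: [-0.0, 0.4, -1.6]
grip_width: 0.0137
grasp_force: 55.0
```

Run:
```python
from p import *
print(s["ee_pos"],s["eef_rot"][:,2],s["qpos"],s["joint_vel"],s["time_s"])
```

```text
[0.507 0.019 0.36 ] [ 0.641 -0.03  -0.767] [-13.806 -12.905  -2.728 129.732  26.177  27.354  51.164] [-0.058  0.493  2.104  0.286 -0.868 -2.378  2.79 ] 36.65
```

Call:
{"api": "apply_moves", "payload": {
  "moves": [
    [[-1,0,-0.04,0,0,0,0],[-1,0,-0.11,0,0,0,0],[-1,0,-0.18,0,0,0,0],[-1,0,-0.24,0,0,0,0],[-1,0,-0.28,0,0,0,0],[-1,0,-0.32,0.01,0,0,0],[-1,-0.01,-0.34,0,0,0,0],[-1,0,-0.37,0,0,0,0],[-1,0,-0.37,0,0,0,0],[-1,0,-0.37,0,0,0,0]]
  ]
}}

```text
time_s: 37.65
ee_pos: [0.5026, -0.0865, 0.3603]
eef_rot: [[-0.765, 0.046, 0.642], [0.035, 0.999, -0.03], [-0.643, -0.001, -0.766]]
ft_force: [-0.1, 0.2, -2.2]
grip_width: 0.0138
grasp_force: 55.0
```

Run:
```python
from p import *
print(s["ee_pos"],s["eef_rot"],s["qpos"],s["joint_vel"],s["time_s"])
```

```text
[ 0.503 -0.086  0.36 ] [[-0.765  0.046  0.642]
 [ 0.035  0.999 -0.03 ]
 [-0.643 -0.001 -0.766]] [-18.296 -15.386  17.159 130.412  15.014  24.929  75.902] [ -9.232  -2.662  30.426  -0.834 -14.969  -1.401  34.502] 37.65
```

Call:
{"api": "apply_moves", "payload": {
  "moves": [
    [[-1,0,-0.37,0.01,0,0,0],[-1,0,-0.34,0,0,0,0],[-1,0,-0.32,0,0,0,0],[-1,-0.01,-0.28,0,0,0,0],[-1,0,-0.24,0,0,0,0],[-1,0,-0.17,0,0,0,0],[-1,0,-0.12,0,0,0,0],[-1,0,-0.04,0,0,0,0]]
  ]
}}

```text
time_s: 38.45
ee_pos: [0.4998, -0.1609, 0.3602]
eef_rot: [[-0.765, 0.046, 0.642], [0.035, 0.999, -0.03], [-0.643, -0.0, -0.766]]
ft_force: [0.3, 0.7, -2.5]
grip_width: 0.0137
grasp_force: 55.0
```

Run:
```python
from p import *
print(s["ee_pos"],s["eef_rot"],s["qpos"],s["joint_vel"],s["time_s"])
c=rows(cur,pose((.429,-.365,.30),-2.6,40),20,-1)
```

```text
[ 0.5   -0.161  0.36 ] [[-0.765  0.046  0.642]
 [ 0.035  0.999 -0.03 ]
 [-0.643 -0.    -0.766]] [-24.352 -16.371  33.607 129.006   7.967  25.102  92.772] [-1.346 -0.089  2.431 -0.276 -1.087  0.189  2.541] 38.45
[[[-1,0.02,-0.04,0,0,0,0],[-1,0.04,-0.1,0,0,0,0],[-1,0.07,-0.17,0.01,0,0,0],[-1,0.09,-0.23,0.01,0,0,0],[-1,0.11,-0.27,0.01,0,0,0],[-1,0.13,-0.31,0.01,0,0,0],[-1,0.14,-0.34,0.01,0,0,0],[-1,0.15,-0.36,0.01,0,0,0],[-1,0.16,-0.38,0.01,0,0,0],[-1,0.16,-0.39,0.02,0,0,0]]]
[[[-1,0.16,-0.39,0.01,0,0,0],[-1,0.16,-0.38,0.01,0,0,0],[-1,0.15,-0.36,0.01,0,0,0],[-1,0.14,-0.34,0.01,-0.01,0,0],[-1,0.13,-0.31,0.01,0,0,0],[-1,0.11,-0.27,0.01,0,0,0],[-1,0.09,-0.22,0.01,0,0,0],[-1,0.07,-0.17,0,0,0,0],[-1,0.05,-0.11,0.01,0,0,0],[-1,0.01,-0.04,0,0,0,0]]]
max [0.16 0.39 0.02 0.01 0.   0.  ]
```

Run:
```python
from p import *
A=vision.grab_frame("scene");S=lambda u,v:(u/2.353+120,v/2.353+90)
print(atz(A,S(670,378),.01),atz(A,S(635,350),.01),atz(A,S(670,405),0))
c=rows(cur,pose((.495,-.275,.35),-2.6,40),12,-1)
c=rows(c,pose((.43,-.365,.20),-2.6,40),18,-1)
```

```text
[ 0.768 -0.343  0.01 ] [ 0.816 -0.284  0.01 ] [ 0.721 -0.353  0.   ]
[[[-1,0,-0.06,0,0,0,0],[-1,0.01,-0.15,0.02,0,0,0],[-1,0.01,-0.24,0.01,0,0,0],[-1,0.02,-0.29,0.02,0,0,0],[-1,0.02,-0.33,0.03,0,0,0],[-1,0.02,-0.36,0.02,0,0,0],[-1,0.02,-0.35,0.03,0,0,0],[-1,0.02,-0.33,0.02,0,0,0],[-1,0.01,-0.3,0.02,-0.01,0,0],[-1,0.01,-0.23,0.02,0,0,0]]]
[[[-1,0.01,-0.16,0.01,0,0,0],[-1,0.01,-0.05,0,0,0,0]]]
max [0.02 0.36 0.03 0.01 0.   0.  ]
[[[-1,0.03,-0.02,0.02,0,0,0],[-1,0.09,-0.06,0.05,0,0,0],[-1,0.14,-0.09,0.07,0,0,0],[-1,0.19,-0.12,0.1,0,0,0],[-1,0.22,-0.15,0.12,0,0,0],[-1,0.26,-0.16,0.13,0,0,0],[-1,0.27,-0.18,0.15,0,0,0],[-1,0.29,-0.19,0.15,0,0,0],[-1,0.29,-0.19,0.16,0,0,0],[-1,0.3,-0.2,0.16,0,0,0]]]
[[[-1,0.29,-0.19,0.15,0,0,0],[-1,0.27,-0.17,0.15,0,0,0],[-1,0.26,-0.17,0.13,0,0,0],[-1,0.22,-0.14,0.12,0,0,0],[-1,0.19,-0.13,0.1,0,0,0],[-1,0.14,-0.09,0.07,0,0,0],[-1,0.09,-0.06,0.05,0,0,0],[-1,0.03,-0.02,0.02,0,0,0]]]
max [0.3  0.2  0.16 0.   0.   0.  ]
```

Call:
{"api": "apply_moves", "payload": {
  "moves": [
    [[-1,0,-0.06,0,0,0,0],[-1,0.01,-0.15,0.02,0,0,0],[-1,0.01,-0.24,0.01,0,0,0],[-1,0.02,-0.29,0.02,0,0,0],[-1,0.02,-0.33,0.03,0,0,0],[-1,0.02,-0.36,0.02,0,0,0],[-1,0.02,-0.35,0.03,0,0,0],[-1,0.02,-0.33,0.02,0,0,0],[-1,0.01,-0.3,0.02,-0.01,0,0],[-1,0.01,-0.23,0.02,0,0,0]]
  ]
}}

```text
time_s: 39.5
ee_pos: [0.4954, -0.2673, 0.3507]
eef_rot: [[-0.765, 0.046, 0.642], [0.035, 0.999, -0.029], [-0.643, 0.0, -0.766]]
ft_force: [-0.6, 0.8, -2.2]
grip_width: 0.0137
grasp_force: 55.0
```

Call:
{"api": "apply_moves", "payload": {
  "moves": [
    [[-1,0.01,-0.16,0.01,0,0,0],[-1,0.01,-0.05,0,0,0,0]]
  ]
}}

```text
time_s: 39.7
ee_pos: [0.4948, -0.2751, 0.35]
eef_rot: [[-0.765, 0.046, 0.642], [0.035, 0.999, -0.029], [-0.643, 0.001, -0.766]]
ft_force: [0.0, -1.4, -1.7]
grip_width: 0.0138
grasp_force: 55.0
```

Run:
```python
from p import *
print(s["ee_pos"],s["eef_rot"],s["qpos"],s["joint_vel"],s["time_s"])
```

```text
[ 0.495 -0.275  0.35 ] [[-0.765  0.046  0.642]
 [ 0.035  0.999 -0.029]
 [-0.643  0.001 -0.766]] [-38.735 -17.654  62.568 124.725  -0.846  26.492 115.96 ] [-1.496 -0.141  2.548 -0.246 -1.424  0.551  3.032] 39.7
```

Run:
```python
from p import *
c=rows(cur,pose((.48,-.295,.21),-8,40),14,-1)
```

```text
[[[-1,0.04,-0.01,0.04,0.01,0,0.01],[-1,0.1,-0.02,0.1,0.01,0,0.02],[-1,0.16,-0.03,0.15,0.03,0,0.03],[-1,0.2,-0.04,0.2,0.04,0,0.04],[-1,0.23,-0.05,0.23,0.04,0,0.05],[-1,0.26,-0.05,0.25,0.04,0,0.05],[-1,0.26,-0.06,0.26,0.05,0,0.06],[-1,0.27,-0.06,0.27,0.04,0,0.05],[-1,0.25,-0.05,0.25,0.05,0,0.05],[-1,0.24,-0.05,0.23,0.04,0,0.05]]]
[[[-1,0.19,-0.05,0.2,0.03,0,0.04],[-1,0.16,-0.03,0.15,0.03,0,0.03],[-1,0.1,-0.02,0.11,0.02,0,0.03],[-1,0.04,-0.01,0.03,0.01,0,0]]]
max [0.27 0.06 0.27 0.05 0.   0.06]
```

Call:
{"api": "apply_moves", "payload": {
  "moves": [
    [[-1,0.04,-0.01,0.04,0.01,0,0.01],[-1,0.1,-0.02,0.1,0.01,0,0.02],[-1,0.16,-0.03,0.15,0.03,0,0.03],[-1,0.2,-0.04,0.2,0.04,0,0.04],[-1,0.23,-0.05,0.23,0.04,0,0.05],[-1,0.26,-0.05,0.25,0.04,0,0.05],[-1,0.26,-0.06,0.26,0.05,0,0.06],[-1,0.27,-0.06,0.27,0.04,0,0.05],[-1,0.25,-0.05,0.25,0.05,0,0.05],[-1,0.24,-0.05,0.23,0.04,0,0.05]]
  ]
}}

```text
time_s: 40.7
ee_pos: [0.4756, -0.282, 0.2464]
eef_rot: [[-0.761, 0.121, 0.637], [0.09, 0.993, -0.081], [-0.642, -0.004, -0.767]]
ft_force: [-0.7, 0.6, -1.7]
grip_width: 0.0137
grasp_force: 55.0
```

Call:
{"api": "apply_moves", "payload": {
  "moves": [
    [[-1,0.19,-0.05,0.2,0.03,0,0.04],[-1,0.16,-0.03,0.15,0.03,0,0.03],[-1,0.1,-0.02,0.11,0.02,0,0.03],[-1,0.04,-0.01,0.03,0.01,0,0],[-1,0,0,0,0,0,0]]
  ]
}}

```text
time_s: 41.2
ee_pos: [0.465, -0.2807, 0.235]
eef_rot: [[-0.764, 0.145, 0.628], [0.106, 0.989, -0.098], [-0.636, -0.008, -0.772]]
ft_force: [0.8, -0.0, -2.6]
grip_width: 0.0138
grasp_force: 55.0
```

Run:
```python
from p import *
print(s["ee_pos"],s["eef_rot"],s["qpos"],s["joint_vel"],s["time_s"])
f=pose((0,0,0),-10)[1][:,1];F=np.array([f[1],-f[0],0])
b=np.array([.538,-.37,.13])-.105*F+[0,0,.043];print(b)
c=rows(cur,pose(b,-10,40),16,-1)
```

```text
[ 0.465 -0.281  0.235] [[-0.764  0.145  0.628]
 [ 0.106  0.989 -0.098]
 [-0.636 -0.008 -0.772]] [-56.351 -19.264  83.359 136.085  24.456   9.702  92.157] [ 0.08   0.132 -0.149 -0.63  -0.573  0.122  0.724] 41.2
[ 0.435 -0.352  0.173]
[[[-1,0.02,-0.02,0.01,0,0,0],[-1,0.04,-0.06,0.03,0,0,0.01],[-1,0.07,-0.09,0.04,0.01,-0.01,0.01],[-1,0.08,-0.12,0.06,0,0,0.01],[-1,0.11,-0.14,0.07,0.01,0,0.02],[-1,0.11,-0.16,0.07,0.01,-0.01,0.01],[-1,0.13,-0.17,0.08,0.01,-0.01,0.02],[-1,0.12,-0.17,0.09,0.01,0,0.02],[-1,0.13,-0.17,0.08,0,-0.01,0.02],[-1,0.12,-0.17,0.08,0.01,0,0.02]]]
[[[-1,0.12,-0.16,0.08,0.01,-0.01,0.01],[-1,0.1,-0.14,0.07,0.01,0,0.02],[-1,0.08,-0.12,0.06,0,-0.01,0.01],[-1,0.07,-0.1,0.04,0.01,0,0.01],[-1,0.04,-0.06,0.03,0,0,0.01],[-1,0.02,-0.02,0.01,0,0,0]]]
max [0.13 0.17 0.09 0.01 0.01 0.02]
```

```bash
cat >> plan.py <<'E'
from scipy.interpolate import PchipInterpolator
def path(cur,W,n,yaw,tilt=40,grip=-1):
    P=np.array([cur[0]]+[list(w) for w in W]);L=np.r_[0,np.cumsum(np.linalg.norm(np.diff(P,axis=0),axis=1))]
    f=PchipInterpolator(L,P);R1=pose((0,0,0),yaw,tilt)[1];p,R=cur;rv=Ro.from_matrix(R.T@R1).as_rotvec();R0=R;out=[]
    for i in range(1,n+1):
        t=i/n;a=.25;v=1/(1-a) # trapezoid
        s=v*t*t/2/a if t<a else (1-v*(1-t)**2/2/a if t>1-a else v*(t-a/2))
        gp=f(s*L[-1]);gR=R0@Ro.from_rotvec(min(1,2*s)*rv).as_matrix()
        d=np.round(R.T@(gp-p)/.04,2);r=np.round(np.degrees(Ro.from_matrix(R.T@gR).as_rotvec())/8,2)
        out.append([grip,*(d+0).tolist(),*(r+0).tolist()]);p=p+R@d*.04;R=R@Ro.from_rotvec(np.radians(r*8)).as_matrix()
    for i in range(0,n,10):print(str([[[v if v!=int(v) else int(v) for v in o] for o in out[i:i+10]]]).replace(" ",""))
    print(p,np.abs(np.array(out)[:,1:]).max(0));return p,R
E
python3 - <<'E'
from p import *
c=path(cur,[(.495,-.275,.35)],8,-2.6)
c=path(c,[(.50,-.10,.365),(.505,.03,.37),(.49,.13,.42),(.455,.25,.44)],28,-2.6)
E
```

```text
[[[-1,-0.1,0.01,-0.07,-0.04,-0.01,-0.04],[-1,-0.3,0.03,-0.22,-0.13,-0.01,-0.13],[-1,-0.4,0.03,-0.29,-0.16,-0.02,-0.17],[-1,-0.4,0.04,-0.29,-0.17,-0.03,-0.17],[-1,-0.4,0.02,-0.29,0,0,0],[-1,-0.4,0.03,-0.29,0,0,0],[-1,-0.31,0.03,-0.21,0,0,0],[-1,-0.1,0,-0.08,0,0,0]]]
[ 0.495 -0.275  0.35 ] [0.4  0.04 0.29 0.17 0.03 0.17]
[[[-1,0,0.05,0,0,0,0],[-1,-0.01,0.13,-0.02,0,0,0],[-1,-0.01,0.24,-0.02,0,0,0],[-1,-0.02,0.32,-0.03,0,0,0],[-1,-0.02,0.41,-0.04,0,0,0],[-1,-0.02,0.51,-0.04,0,0,0],[-1,-0.03,0.6,-0.05,0,0,0],[-1,-0.03,0.65,-0.05,0,0,0],[-1,-0.02,0.65,-0.04,0,0,0],[-1,-0.02,0.64,-0.03,0,0,0]]]
[[[-1,-0.01,0.66,-0.03,0,0,0],[-1,-0.02,0.66,-0.01,0,0,0],[-1,-0.01,0.66,-0.01,0,0,0],[-1,-0.01,0.65,-0.02,0,0,0],[-1,-0.01,0.63,-0.04,0,0,0],[-1,-0.04,0.6,-0.11,0,0,0],[-1,-0.12,0.57,-0.29,0,0,0],[-1,-0.15,0.56,-0.37,0,0,0],[-1,-0.1,0.56,-0.35,0,0,0],[-1,-0.02,0.58,-0.24,0,0,0]]]
[[[-1,0.04,0.6,-0.22,0,0,0],[-1,0.06,0.56,-0.21,0,0,0],[-1,0.08,0.48,-0.18,0,0,0],[-1,0.08,0.39,-0.13,0,0,0],[-1,0.08,0.31,-0.1,0,0,0],[-1,0.06,0.22,-0.07,0,0,0],[-1,0.04,0.14,-0.03,0,0,0],[-1,0.01,0.04,-0.02,0,0,0]]]
[0.455 0.25  0.44 ] [0.15 0.66 0.37 0.   0.   0.  ]
```

Call:
{"api": "apply_moves", "payload": {
  "moves": [
    [[-1,-0.1,0.01,-0.07,-0.04,-0.01,-0.04],[-1,-0.3,0.03,-0.22,-0.13,-0.01,-0.13],[-1,-0.4,0.03,-0.29,-0.16,-0.02,-0.17],[-1,-0.4,0.04,-0.29,-0.17,-0.03,-0.17],[-1,-0.4,0.02,-0.29,0,0,0],[-1,-0.4,0.03,-0.29,0,0,0],[-1,-0.31,0.03,-0.21,0,0,0],[-1,-0.1,0,-0.08,0,0,0]]
  ]
}}

```text
time_s: 42.0
ee_pos: [0.4961, -0.2756, 0.3521]
eef_rot: [[-0.763, 0.046, 0.644], [0.034, 0.999, -0.031], [-0.645, -0.001, -0.764]]
ft_force: [-1.6, 0.5, -3.2]
grip_width: 0.0137
grasp_force: 55.0
```

Run:
```python
from p import *
print(s["ee_pos"],s["eef_rot"],s["qpos"],s["time_s"])
```

```text
[ 0.496 -0.276  0.352] [[-0.763  0.046  0.644]
 [ 0.034  0.999 -0.031]
 [-0.645 -0.001 -0.764]] [-38.609 -17.593  62.399 124.548  -0.918  26.486 116.025] 42.0
```

Call:
{"api": "apply_moves", "payload": {
  "moves": [
    [[-1,0,0.05,0,0,0,0],[-1,-0.01,0.13,-0.02,0,0,0],[-1,-0.01,0.24,-0.02,0,0,0],[-1,-0.02,0.32,-0.03,0,0,0],[-1,-0.02,0.41,-0.04,0,0,0],[-1,-0.02,0.51,-0.04,0,0,0],[-1,-0.03,0.6,-0.05,0,0,0],[-1,-0.03,0.65,-0.05,0,0,0],[-1,-0.02,0.65,-0.04,0,0,0],[-1,-0.02,0.64,-0.03,0,0,0]]
  ]
}}

```text
time_s: 43.0
ee_pos: [0.4993, -0.1059, 0.3635]
eef_rot: [[-0.766, 0.045, 0.641], [0.035, 0.999, -0.029], [-0.642, 0.0, -0.767]]
ft_force: [-1.3, -0.1, -1.9]
grip_width: 0.0137
grasp_force: 55.0
```

Call:
{"api": "apply_moves", "payload": {
  "moves": [
    [[-1,-0.01,0.66,-0.03,0,0,0],[-1,-0.02,0.66,-0.01,0,0,0],[-1,-0.01,0.66,-0.01,0,0,0],[-1,-0.01,0.65,-0.02,0,0,0],[-1,-0.01,0.63,-0.04,0,0,0],[-1,-0.04,0.6,-0.11,0,0,0],[-1,-0.12,0.57,-0.29,0,0,0],[-1,-0.15,0.56,-0.37,0,0,0],[-1,-0.1,0.56,-0.35,0,0,0],[-1,-0.02,0.58,-0.24,0,0,0]]
  ]
}}

```text
time_s: 44.0
ee_pos: [0.4878, 0.1399, 0.4223]
eef_rot: [[-0.765, 0.045, 0.642], [0.035, 0.999, -0.029], [-0.643, 0.0, -0.766]]
ft_force: [0.1, 0.1, -2.2]
grip_width: 0.0135
grasp_force: 55.0
```

Call:
{"api": "apply_moves", "payload": {
  "moves": [
    [[-1,0.04,0.6,-0.22,0,0,0],[-1,0.06,0.56,-0.21,0,0,0],[-1,0.08,0.48,-0.18,0,0,0],[-1,0.08,0.39,-0.13,0,0,0],[-1,0.08,0.31,-0.1,0,0,0],[-1,0.06,0.22,-0.07,0,0,0],[-1,0.04,0.14,-0.03,0,0,0],[-1,0.01,0.04,-0.02,0,0,0]]
  ]
}}

```text
time_s: 44.8
ee_pos: [0.4548, 0.2502, 0.4397]
eef_rot: [[-0.765, 0.045, 0.642], [0.034, 0.999, -0.029], [-0.643, -0.0, -0.766]]
ft_force: [0.1, 0.5, -1.7]
grip_width: 0.0136
grasp_force: 55.0
```

Run:
```python
from p import *
print(s["ee_pos"],s["eef_rot"],s["qpos"],s["time_s"])
c=path(cur,[(.43,.32,.30),(.45,.28,.19)],14,-2.6)
c=path(c,[(.48,.25,.185),(.56,.14,.18),(.575,.05,.18),(.58,-.03,.185)],20,-2.6)
```

```text
[0.455 0.25  0.44 ] [[-0.765  0.045  0.642]
 [ 0.034  0.999 -0.029]
 [-0.643 -0.    -0.766]] [-13.564  -9.353 -35.706 115.258  33.317  51.196  20.917] 44.8
[[[-1,0.08,0.08,0.04,0,0,0],[-1,0.23,0.23,0.12,0,0,0],[-1,0.38,0.35,0.22,0,0,0],[-1,0.48,0.39,0.32,0,0,0],[-1,0.46,0.31,0.37,0,0,0],[-1,0.44,0.21,0.4,0,0,0],[-1,0.42,0.12,0.42,0,0,0],[-1,0.38,0.02,0.45,0,0,0],[-1,0.36,-0.07,0.49,0,0,0],[-1,0.31,-0.17,0.53,0,0,0]]]
[[[-1,0.27,-0.25,0.55,0,0,0],[-1,0.18,-0.25,0.42,0,0,0],[-1,0.11,-0.17,0.27,0,0,0],[-1,0.03,-0.06,0.08,0,0,0]]]
[0.45 0.28 0.19] [0.48 0.39 0.55 0.   0.   0.  ]
[[[-1,-0.03,-0.04,0.03,0,0,0],[-1,-0.08,-0.11,0.11,0,0,0],[-1,-0.15,-0.19,0.17,0,0,0],[-1,-0.2,-0.28,0.22,0,0,0],[-1,-0.26,-0.37,0.27,0,0,0],[-1,-0.3,-0.43,0.3,0,0,0],[-1,-0.31,-0.44,0.29,0,0,0],[-1,-0.29,-0.46,0.27,0,0,0],[-1,-0.24,-0.47,0.22,0,0,0],[-1,-0.18,-0.5,0.16,0,0,0]]]
[[[-1,-0.13,-0.53,0.11,0,0,0],[-1,-0.1,-0.57,0.09,0,0,0],[-1,-0.09,-0.59,0.07,0,0,0],[-1,-0.07,-0.59,0.06,0,0,0],[-1,-0.06,-0.57,0.04,0,0,0],[-1,-0.07,-0.52,0.01,0,0,0],[-1,-0.05,-0.41,0,0,0,0],[-1,-0.04,-0.29,0,0,0,0],[-1,-0.02,-0.18,-0.01,0,0,0],[-1,0,-0.05,0,0,0,0]]]
[ 0.58  -0.03   0.185] [0.31 0.59 0.3  0.   0.   0.  ]
```

Call:
{"api": "apply_moves", "payload": {
  "moves": [
    [[-1,0.08,0.08,0.04,0,0,0],[-1,0.23,0.23,0.12,0,0,0],[-1,0.38,0.35,0.22,0,0,0],[-1,0.48,0.39,0.32,0,0,0],[-1,0.46,0.31,0.37,0,0,0],[-1,0.44,0.21,0.4,0,0,0],[-1,0.42,0.12,0.42,0,0,0],[-1,0.38,0.02,0.45,0,0,0],[-1,0.36,-0.07,0.49,0,0,0],[-1,0.31,-0.17,0.53,0,0,0]]
  ]
}}

```text
time_s: 45.8
ee_pos: [0.4358, 0.3101, 0.2452]
eef_rot: [[-0.765, 0.045, 0.642], [0.035, 0.999, -0.028], [-0.643, 0.001, -0.766]]
ft_force: [0.1, -0.7, -1.7]
grip_width: 0.0137
grasp_force: 55.0
```

Call:
{"api": "apply_moves", "payload": {
  "moves": [
    [[-1,0.27,-0.25,0.55,0,0,0],[-1,0.18,-0.25,0.42,0,0,0],[-1,0.11,-0.17,0.27,0,0,0],[-1,0.03,-0.06,0.08,0,0,0]]
  ]
}}

```text
time_s: 46.2
ee_pos: [0.4504, 0.278, 0.189]
eef_rot: [[-0.766, 0.047, 0.641], [0.035, 0.999, -0.032], [-0.641, -0.002, -0.767]]
ft_force: [-1.0, 0.6, -2.5]
grip_width: 0.0137
grasp_force: 55.0
```

Run:
```python
from p import *
print(s["ee_pos"],s["eef_rot"],s["qpos"],s["time_s"])
```

```text
[0.45  0.278 0.189] [[-0.766  0.047  0.641]
 [ 0.035  0.999 -0.032]
 [-0.641 -0.002 -0.767]] [-20.508  15.31  -42.154 131.725  76.497  46.522 -33.83 ] 46.2
```

Call:
{"api": "apply_moves", "payload": {
  "moves": [
    [[-1,-0.03,-0.04,0.03,0,0,0],[-1,-0.08,-0.11,0.11,0,0,0],[-1,-0.15,-0.19,0.17,0,0,0],[-1,-0.2,-0.28,0.22,0,0,0],[-1,-0.26,-0.37,0.27,0,0,0],[-1,-0.3,-0.43,0.3,0,0,0],[-1,-0.31,-0.44,0.29,0,0,0],[-1,-0.29,-0.46,0.27,0,0,0],[-1,-0.24,-0.47,0.22,0,0,0],[-1,-0.18,-0.5,0.16,0,0,0]]
  ]
}}

```text
time_s: 47.2
ee_pos: [0.5606, 0.1405, 0.1811]
eef_rot: [[-0.764, 0.047, 0.643], [0.036, 0.999, -0.031], [-0.644, -0.001, -0.765]]
ft_force: [0.2, 0.6, -1.5]
grip_width: 0.0136
grasp_force: 55.0
```

Call:
{"api": "apply_moves", "payload": {
  "moves": [
    [[-1,-0.13,-0.53,0.11,0,0,0],[-1,-0.1,-0.57,0.09,0,0,0],[-1,-0.09,-0.59,0.07,0,0,0],[-1,-0.07,-0.59,0.06,0,0,0],[-1,-0.06,-0.57,0.04,0,0,0],[-1,-0.07,-0.52,0.01,0,0,0],[-1,-0.05,-0.41,0,0,0,0],[-1,-0.04,-0.29,0,0,0,0],[-1,-0.02,-0.18,-0.01,0,0,0],[-1,0,-0.05,0,0,0,0]]
  ]
}}

```text
time_s: 48.2
ee_pos: [0.5801, -0.0322, 0.1858]
eef_rot: [[-0.765, 0.048, 0.643], [0.036, 0.999, -0.032], [-0.643, -0.001, -0.765]]
ft_force: [0.1, -0.3, -2.7]
grip_width: 0.0135
grasp_force: 55.0
```

Run:
```python
from p import *
print(s["ee_pos"],s["eef_rot"],s["qpos"],s["time_s"],s["ft_force"])
c=path(cur,[(.56,-.13,.20),(.52,-.22,.205)],14,-2.6)
c=path(c,[(.46,-.32,.18),(.432,-.362,.12)],12,-2.6)
```

```text
[ 0.58  -0.032  0.186] [[-0.765  0.048  0.643]
 [ 0.036  0.999 -0.032]
 [-0.643 -0.001 -0.765]] [ 16.586  12.862 -24.835 133.067 113.912  11.893 -28.911] 48.2 [ 0.068 -0.3   -2.746]
[[[-1,-0.01,-0.07,-0.01,0,0,0],[-1,-0.01,-0.2,-0.04,0,0,0],[-1,-0.01,-0.34,-0.06,0,0,0],[-1,-0.01,-0.45,-0.1,-0.01,0,0],[-1,0.02,-0.47,-0.1,0,0,-0.01],[-1,0.03,-0.45,-0.1,0,0.01,0],[-1,0.05,-0.46,-0.1,-0.01,0,0],[-1,0.07,-0.45,-0.11,0,0,0],[-1,0.1,-0.45,-0.12,0,0,0],[-1,0.11,-0.44,-0.13,0,0,0]]]
[[[-1,0.13,-0.42,-0.14,0,0,0],[-1,0.11,-0.31,-0.1,0,0,0],[-1,0.07,-0.19,-0.06,0,0,0],[-1,0.02,-0.06,-0.02,0,0,0]]]
[ 0.52  -0.22   0.205] [0.13 0.47 0.14 0.01 0.01 0.01]
[[[-1,0.04,-0.1,-0.03,0,0,0],[-1,0.12,-0.27,-0.09,0,0,0],[-1,0.21,-0.45,-0.11,0,0,0],[-1,0.27,-0.5,-0.1,0,0,0],[-1,0.28,-0.47,-0.06,0,0,0],[-1,0.28,-0.42,-0.02,0,0,0],[-1,0.29,-0.38,0,0,0,0],[-1,0.34,-0.35,0.09,0,0,0],[-1,0.41,-0.31,0.2,0,0,0],[-1,0.38,-0.23,0.23,0,0,0]]]
[[[-1,0.23,-0.13,0.15,0,0,0],[-1,0.08,-0.04,0.06,0,0,0]]]
[ 0.432 -0.362  0.12 ] [0.41 0.5  0.23 0.   0.   0.  ]
```

Run:
```python
from p import *
c=path(cur,[(.56,-.13,.183),(.52,-.22,.185)],16,-2.6,47)
```

```text
[[[-1,0,-0.05,0,0,-0.02,0],[-1,0.02,-0.16,0,0,-0.05,0],[-1,0.02,-0.26,0,0,-0.09,0],[-1,0.04,-0.36,-0.02,-0.01,-0.13,0],[-1,0.06,-0.41,-0.03,0,-0.14,-0.01],[-1,0.06,-0.41,-0.04,0,-0.15,0],[-1,0.06,-0.4,-0.06,0,-0.14,0],[-1,0.06,-0.4,-0.06,-0.01,-0.15,0],[-1,0.08,-0.39,-0.08,0,0,0],[-1,0.08,-0.39,-0.09,0,0,0]]]
[[[-1,0.09,-0.39,-0.11,0,0,0],[-1,0.11,-0.38,-0.13,0,0,0],[-1,0.09,-0.34,-0.12,0,0,0],[-1,0.07,-0.23,-0.09,0,0,0],[-1,0.05,-0.14,-0.05,0,0,0],[-1,0.01,-0.05,-0.02,0,0,0]]]
[ 0.52  -0.22   0.185] [0.11 0.41 0.13 0.01 0.15 0.01]
```

Call:
{"api": "apply_moves", "payload": {
  "moves": [
    [[-1,0,-0.05,0,0,-0.02,0],[-1,0.02,-0.16,0,0,-0.05,0],[-1,0.02,-0.26,0,0,-0.09,0],[-1,0.04,-0.36,-0.02,-0.01,-0.13,0],[-1,0.06,-0.41,-0.03,0,-0.14,-0.01],[-1,0.06,-0.41,-0.04,0,-0.15,0],[-1,0.06,-0.4,-0.06,0,-0.14,0],[-1,0.06,-0.4,-0.06,-0.01,-0.15,0],[-1,0.08,-0.39,-0.08,0,0,0],[-1,0.08,-0.39,-0.09,0,0,0]]
  ]
}}

```text
time_s: 49.2
ee_pos: [0.5496, -0.1582, 0.1827]
eef_rot: [[-0.682, 0.042, 0.73], [0.029, 0.999, -0.029], [-0.731, 0.002, -0.682]]
ft_force: [1.0, -1.1, -2.0]
grip_width: 0.014
grasp_force: 55.0
```

Run:
```python
from p import *
print(s["ee_pos"],s["eef_rot"],s["qpos"],s["time_s"],s["ft_force"])
```

```text
[ 0.55  -0.158  0.183] [[-0.682  0.042  0.73 ]
 [ 0.029  0.999 -0.029]
 [-0.731  0.002 -0.682]] [ 61.812  20.225 -52.257 135.971 163.649  15.679 -56.663] 49.2 [ 0.994 -1.056 -1.954]
```

Run:
```python
from p import *
c=path(cur,[(.53,-.25,.18)],10,-2.6,41)
c=path(c,[(.475,-.33,.17),(.44,-.364,.13)],10,-2.6,40)
```

```text
[[[-1,0.01,-0.06,-0.01,0,0.04,0],[-1,0.02,-0.19,-0.02,0.01,0.12,0],[-1,0.04,-0.29,-0.03,0,0.19,0.01],[-1,0.05,-0.31,-0.03,0.01,0.2,0],[-1,0.04,-0.31,-0.02,0.01,0.2,0],[-1,0.05,-0.31,-0.03,0,0,0],[-1,0.04,-0.31,-0.03,0,0,0],[-1,0.04,-0.29,-0.02,0,0,0],[-1,0.03,-0.18,-0.02,0,0,0],[-1,0.01,-0.07,-0.01,0,0,0]]]
[ 0.53 -0.25  0.18] [0.05 0.31 0.03 0.01 0.2  0.01]
[[[-1,0.04,-0.11,-0.04,0,0.01,0],[-1,0.14,-0.31,-0.1,0,0.02,0],[-1,0.22,-0.47,-0.15,0,0.03,0],[-1,0.25,-0.45,-0.14,0,0.03,0],[-1,0.27,-0.42,-0.12,0,0.03,0],[-1,0.28,-0.37,-0.1,0,0,0],[-1,0.37,-0.33,0,0,0,0],[-1,0.45,-0.28,0.12,0,0,0],[-1,0.3,-0.15,0.09,0,0,0],[-1,0.1,-0.05,0.03,0,0,0]]]
[ 0.44  -0.364  0.13 ] [0.45 0.47 0.15 0.   0.03 0.  ]
```

Call:
{"api": "apply_moves", "payload": {
  "moves": [
    [[-1,0.01,-0.06,-0.01,0,0.04,0],[-1,0.02,-0.19,-0.02,0.01,0.12,0],[-1,0.04,-0.29,-0.03,0,0.19,0.01],[-1,0.05,-0.31,-0.03,0.01,0.2,0],[-1,0.04,-0.31,-0.02,0.01,0.2,0],[-1,0.05,-0.31,-0.03,0,0,0],[-1,0.04,-0.31,-0.03,0,0,0],[-1,0.04,-0.29,-0.02,0,0,0],[-1,0.03,-0.18,-0.02,0,0,0],[-1,0.01,-0.07,-0.01,0,0,0]]
  ]
}}

```text
time_s: 50.2
ee_pos: [0.5346, -0.2378, 0.18]
eef_rot: [[-0.728, 0.053, 0.683], [0.033, 0.999, -0.043], [-0.684, -0.008, -0.729]]
ft_force: [0.1, -0.4, -2.8]
grip_width: 0.0138
grasp_force: 55.0
```

Run:
```python
from p import *
print(s["ee_pos"],s["eef_rot"],s["qpos"],s["time_s"],s["ft_force"])
c=path(cur,[(.475,-.33,.17),(.44,-.364,.13)],12,-2.6,40)
f=[np.cos(np.radians(-2.6)),np.sin(np.radians(-2.6))];print("goal",.536-.105*f[0],-.37-.105*f[1])
```

```text
[ 0.535 -0.238  0.18 ] [[-0.728  0.053  0.683]
 [ 0.033  0.999 -0.043]
 [-0.684 -0.008 -0.729]] [ 82.11   28.243 -65.823 130.538 118.849   9.815  -0.018] 50.2 [ 0.062 -0.411 -2.776]
[[[-1,0.03,-0.08,-0.03,0,0.01,0],[-1,0.09,-0.25,-0.07,-0.01,0.05,0],[-1,0.15,-0.39,-0.12,-0.02,0.07,0],[-1,0.2,-0.45,-0.13,-0.02,0.09,0],[-1,0.21,-0.41,-0.13,-0.01,0.09,0],[-1,0.23,-0.38,-0.11,-0.02,0.09,0],[-1,0.24,-0.34,-0.1,0,0,0],[-1,0.28,-0.32,-0.05,0,0,0],[-1,0.38,-0.28,0.06,0,0,0],[-1,0.37,-0.21,0.1,0,0,0]]]
[[[-1,0.23,-0.12,0.07,0,0,0],[-1,0.07,-0.03,0.03,0,0,0]]]
[ 0.44  -0.364  0.13 ] [0.38 0.45 0.13 0.02 0.09 0.  ]
goal 0.431108090171975 -0.36523688624642836
```

Call:
{"api": "apply_moves", "payload": {
  "moves": [
    [[-1,0.03,-0.08,-0.03,0,0.01,0],[-1,0.09,-0.25,-0.07,-0.01,0.05,0],[-1,0.15,-0.39,-0.12,-0.02,0.07,0],[-1,0.2,-0.45,-0.13,-0.02,0.09,0],[-1,0.21,-0.41,-0.13,-0.01,0.09,0],[-1,0.23,-0.38,-0.11,-0.02,0.09,0],[-1,0.24,-0.34,-0.1,0,0,0],[-1,0.28,-0.32,-0.05,0,0,0],[-1,0.38,-0.28,0.06,0,0,0],[-1,0.37,-0.21,0.1,0,0,0]]
  ]
}}

```text
time_s: 51.2
ee_pos: [0.4497, -0.3532, 0.1399]
eef_rot: [[-0.764, 0.047, 0.643], [0.035, 0.999, -0.032], [-0.644, -0.002, -0.765]]
ft_force: [0.4, -0.4, -2.2]
grip_width: 0.0139
grasp_force: 55.0
```

Run:
```python
from p import *
print(s["ee_pos"],s["eef_rot"],s["qpos"],s["joint_vel"],s["time_s"],s["ft_force"])
c=path(cur,[(.431,-.365,.12)],10,-2.6,40)
```

```text
[ 0.45  -0.353  0.14 ] [[-0.764  0.047  0.643]
 [ 0.035  0.999 -0.032]
 [-0.644 -0.002 -0.765]] [103.806  42.573 -73.351 127.299  72.262  13.85   67.462] [ 3.71  10.544 16.161  3.309 21.552 -9.165 -1.828] 51.2 [ 0.446 -0.414 -2.2  ]
[[[-1,0.02,-0.01,0,0,0,0],[-1,0.05,-0.02,0.01,0,0,0],[-1,0.09,-0.04,0.01,-0.01,0.01,0],[-1,0.08,-0.05,0.01,0,0,0],[-1,0.09,-0.04,0.01,-0.01,0,0],[-1,0.09,-0.04,0.02,0,0,0],[-1,0.09,-0.04,0.01,0,0,0],[-1,0.09,-0.04,0.01,0,0,0],[-1,0.05,-0.03,0.01,0,0,0],[-1,0.02,-0.01,0,0,0,0]]]
[ 0.431 -0.365  0.12 ] [0.09 0.05 0.02 0.01 0.01 0.  ]
```

Call:
{"api": "apply_moves", "payload": {
  "moves": [
    [[-1,0.02,-0.01,0,0,0,0],[-1,0.05,-0.02,0.01,0,0,0],[-1,0.09,-0.04,0.01,-0.01,0.01,0],[-1,0.08,-0.05,0.01,0,0,0],[-1,0.09,-0.04,0.01,-0.01,0,0],[-1,0.09,-0.04,0.02,0,0,0],[-1,0.09,-0.04,0.01,0,0,0],[-1,0.09,-0.04,0.01,0,0,0],[-1,0.05,-0.03,0.01,0,0,0],[-1,0.02,-0.01,0,0,0,0]]
  ]
}}

```text
time_s: 52.2
ee_pos: [0.4312, -0.3647, 0.1206]
eef_rot: [[-0.764, 0.045, 0.643], [0.035, 0.999, -0.028], [-0.644, 0.001, -0.765]]
ft_force: [-0.0, 0.1, -1.5]
grip_width: 0.0139
grasp_force: 55.0
```

Run:
```python
from p import *
print(s["ee_pos"],s["eef_rot"],s["qpos"],s["time_s"],s["ft_force"])
A=vision.grab_frame("scene")
for n in("sieve","board","garlic_a"):print(n,[(round(r["confidence"],2),r["centre"],int(r["mask"].sum())) for r in spotter.trace(n,A)[:3]])
c=s["ee_pos"]+.105*np.array([.999,-.045,0])-[0,0,.043]
print("proj sieve mid",proj(A,c+[0,0,.025]),"board",proj(A,(.534,-.37,.029)))
p=s["ee_pos"]
c=path(cur,[(.431,-.365,.078)],10,-2.6,40)
```

```text
[ 0.431 -0.365  0.121] [[-0.764  0.045  0.643]
 [ 0.035  0.999 -0.028]
 [-0.644  0.001 -0.765]] [105.603  44.906 -71.925 127.819  74.672  13.242  68.743] 52.2 [-0.034  0.103 -1.497]
sieve [(0.97, [426.3, 261.5], 507)]
board [(0.97, [409.5, 309.2], 1759), (0.25, [249.2, 293.3], 280)]
garlic_a [(0.53, [413.7, 262.3], 109), (0.42, [413.1, 273.0], 18)]
proj sieve mid [402.766 271.648] board [398.986 293.537]
[[[-1,0.02,0,0.02,0,0,0],[-1,0.05,0,0.07,0,0,0],[-1,0.09,0,0.1,0,0,0],[-1,0.09,0,0.11,0,0.01,0],[-1,0.09,0,0.11,0.01,0,0],[-1,0.1,-0.01,0.1,0,0,0],[-1,0.09,0,0.11,0,0,0],[-1,0.08,0,0.11,0,0,0],[-1,0.06,0,0.06,0,0,0],[-1,0.02,0,0.02,0,0,0]]]
[ 0.431 -0.365  0.078] [0.1  0.01 0.11 0.01 0.01 0.  ]
```

Call:
{"api": "apply_moves", "payload": {
  "moves": [
    [[-1,0.02,0,0.02,0,0,0],[-1,0.05,0,0.07,0,0,0],[-1,0.09,0,0.1,0,0,0],[-1,0.09,0,0.11,0,0.01,0],[-1,0.09,0,0.11,0.01,0,0],[-1,0.1,-0.01,0.1,0,0,0],[-1,0.09,0,0.11,0,0,0],[-1,0.08,0,0.11,0,0,0],[-1,0.06,0,0.06,0,0,0],[-1,0.02,0,0.02,0,0,0]]
  ]
}}

```text
time_s: 53.4
ee_pos: [0.4311, -0.3647, 0.0778]
eef_rot: [[-0.765, 0.046, 0.642], [0.035, 0.999, -0.029], [-0.643, 0.0, -0.766]]
ft_force: [-1.3, -0.4, -2.1]
grip_width: 0.0137
grasp_force: 55.0
```

Call:
{"api": "apply_moves", "payload": {
  "moves": [
    [[-1,0.02,0,0.03,0,0,0],[-1,0.02,0,0.03,0,0,0],[-1,0.02,0,0.03,0,0,0],[-1,0,0,0,0,0,0]]
  ]
}}

```text
time_s: 53.8
ee_pos: [0.4316, -0.3649, 0.0739]
eef_rot: [[-0.765, 0.046, 0.642], [0.035, 0.999, -0.03], [-0.643, -0.0, -0.766]]
ft_force: [0.6, 1.2, -1.2]
grip_width: 0.0136
grasp_force: 55.0
```

Call:
{"api": "apply_moves", "payload": {
  "moves": [
    [[-1,0.02,0,0.02,0,0,0],[-1,0.02,0,0.02,0,0,0],[-1,0.01,0,0.02,0,0,0],[-1,0,0,0,0,0,0],[-1,0,0,0,0,0,0]]
  ]
}}

```text
time_s: 54.3
ee_pos: [0.4321, -0.365, 0.0713]
eef_rot: [[-0.764, 0.045, 0.643], [0.034, 0.999, -0.03], [-0.644, -0.001, -0.765]]
ft_force: [-0.6, -0.8, 0.6]
grip_width: 0.0136
grasp_force: 55.0
```

Run:
```python
from fit import *
from p import *
F=[];T=[]
for i in range(5):
    A=vision.grab_frame("scene");q=monitor.state();F.append(q["ft_force"]);T.append(q["ft_torque"])
print(q["time_s"],q["ee_pos"],np.mean(F,0),np.mean(T,0))
m=spotter.trace("sieve",A)[0];print(m["confidence"],m["centre"],m["mask"].sum())
for n in("garlic_a","board"):print(n,[(round(r["confidence"],2),r["centre"],int(r["mask"].sum())) for r in spotter.trace(n,A)[:3]])
c=q["ee_pos"]+.105*np.array([.999,-.045,0])-[0,0,.043];print(c)
for z in(0,.05):print([proj(A,c+[a*.07,b*.075,z]).round().tolist() for a,b in((-1,-1),(1,-1),(1,1),(-1,1))])
ys,xs=np.nonzero(m["mask"]);print(xs.min(),xs.max(),ys.min(),ys.max())
```

```text
54.55 [ 0.432 -0.365  0.071] [ 0.575 -0.336  1.604] [ 0.073  0.229 -0.036]Traceback (most recent call last):
  File "<stdin>", line 7, in <module>
IndexError: list index out of range
```

Call:
{"api": "apply_moves", "payload": {
  "moves": [
    [[-0.5,0,0,0,0,0,0],[-0.3,0,0,0,0,0,0],[0,0,0,0,0,0,0],[0,0,0,0,0,0,0],[0,0,0,0,0,0,0],[0,0,0,0,0,0,0]]
  ]
}}

```text
time_s: 55.2
ee_pos: [0.4316, -0.3649, 0.0708]
eef_rot: [[-0.765, 0.046, 0.642], [0.035, 0.999, -0.03], [-0.643, -0.001, -0.766]]
ft_force: [0.1, 0.6, -0.9]
grip_width: 0.044
grasp_force: 0.0
```

Call:
{"api": "apply_moves", "payload": {
  "moves": [
    [[0,0,0,-0.1,0,0,0],[0,0,0,-0.2,0,0,0],[0,0,0,-0.3,0,0,0],[0,0,0,-0.4,0,0,0],[0,0,0,-0.4,0,0,0],[0,0,0,-0.4,0,0,0],[0,0,0,-0.3,0,0,0],[0,0,0,-0.1,0,0,0]]
  ]
}}

```text
time_s: 56.0
ee_pos: [0.3744, -0.3625, 0.139]
eef_rot: [[-0.765, 0.047, 0.643], [0.035, 0.999, -0.031], [-0.643, -0.001, -0.766]]
ft_force: [0.6, -0.3, -0.2]
grip_width: 0.0439
grasp_force: 0.0
```

Run:
```python
from p import *
A=vision.grab_frame("scene");B=vision.grab_frame("top");print(s["time_s"],s["ee_pos"],s["ft_force"],s["grip_width"],s["qpos"])
c=np.array([.537,-.37,.029])
for z in(0,.05):print([proj(A,c+[a*.07,b*.075,z]).round().tolist() for a,b in((-1,-1),(1,-1),(1,1),(-1,1))])
for f in(A,B):
  for n in("sieve","board","garlic_a","walnut0"):
    for r in spotter.trace(n,f)[:4]:
        ys,xs=np.nonzero(r["mask"]);print(n,round(r["confidence"],2),r["centre"],xs.min(),xs.max(),ys.min(),ys.max(),len(xs))
```

```text
56.0 [ 0.374 -0.363  0.139] [ 0.594 -0.349 -0.213] 0.04394216186609236 [117.667  45.61  -79.582 130.909  61.579  16.245  85.075]
[[424.0, 319.0], [432.0, 285.0], [378.0, 271.0], [365.0, 301.0]]
[[427.0, 304.0], [435.0, 271.0], [380.0, 257.0], [367.0, 286.0]]
sieve 0.71 [419.9, 275.9] 384 435 264 318 414
board 0.84 [430.4, 314.6] 370 445 283 330 820
garlic_a 0.68 [408.0, 274.2] 404 415 267 283 147
sieve 0.75 [413.9, 238.8] 379 450 209 266 2252
board 0.7 [392.6, 246.2] 369 454 221 269 1333
garlic_a 0.82 [425.5, 246.9] 420 440 239 252 233
garlic_a 0.61 [411.9, 224.5] 401 421 214 234 335
garlic_a 0.4 [342.2, 243.3] 325 354 224 267 1020
walnut0 0.54 [117.8, 288.1] 114 123 284 292 69
walnut0 0.27 [425.9, 245.6] 419 440 238 252 248
```

```bash
python3 - <<'E'
from fit import *
from p import *
B=vision.grab_frame("top")
for m in(box(.15,.22,.007,.029)((.534,-.37,2.953)),):
    q=np.array([proj(B,p) for p in m]);print(q.min(0),q.max(0))
mk=spotter.trace("board",B)[0]["mask"];ys,xs=np.nonzero(mk);print(xs.min(),xs.max(),ys.min(),ys.max())
c=np.array([.537,-.37,.029]);q=np.array([proj(B,c+[a*.07,b*.075,z]) for a in(-1,1) for b in(-1,1) for z in(0,.05)]);print(q.min(0),q.max(0))
E
python3 cnt.py
```

```text
[368.738 218.638] [457.233 269.923]
369 455 221 269
[378.444 206.357] [451.754 265.25 ]
[([0, 190, 114, 17, 1181], [45.0, 195.0]), ([140, 190, 4, 1, 4], [142.0, 190.0]), ([160, 190, 5, 47, 154], [163.0, 210.0]), ([136, 267, 9, 8, 51], [140.0, 271.0]), ([115, 284, 10, 17, 120], [119.0, 292.0]), ([134, 288, 9, 9, 54], [138.0, 292.0])]
walnut0 [(0.48, [118.9, 298.6], 84), (0.48, [138.8, 271.0], 79), (0.4, [138.8, 293.3], 52), (0.39, [115.7, 289.0], 50)]
sieve [(0.6, [412.7, 238.6], 2303)]
garlic_a [(0.68, [426.3, 245.7], 258), (0.64, [342.5, 245.1], 1027)]
rim rows [223  64] [312 172]
```

Both the board and the sieve match their predicted outlines, and there are four walnuts in the bowl.

```bash
python3 -c "
from station import bot
print(bot.sign_off())"
```

```text
the job is handed in; nothing more can be done
None
```

I handed the job in at about 56 s: the last pictures show all four walnuts in the bowl and the sieve, with both bulbs in it, on the middle of the board, but the sign-off returned no verdict.

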